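Sort the finished preparations into pot tray and bottle rack

TASK

Sort the finished preparations for dispensing: stand each of the two amber bottles on the worktop in the well of the grey rack that fits it, the small white-capped one in the narrow well and the red-capped one in the wide well, and put the three ointment pots in the steel tray, two side by side as the bottom layer and the third upright on top in the middle, bridging the joint so that it rests on both. Let nothing fall over and leave the jar, the label reel and the blue canister where they are.

Things in the scene. Friction and masses are not known exactly. Their poses are not given: they have to be found in the camera images.
- pot_a: white lidded ointment pot, round, 55 mm across the rim and 46 mm high, narrowing to about 46 mm at the foot; 30 g, one of three alike. Origin: centre of its underside; z up. Pinch it round the rim from above, TCP 35 mm above its underside. Another pot set on its lid stands 44 mm above this one's underside
- pot_b: white lidded ointment pot, round, 55 mm across the rim and 46 mm high, narrowing to about 46 mm at the foot; 30 g, one of three alike. Origin: centre of its underside; z up. Pinch it round the rim from above, TCP 35 mm above its underside. Another pot set on its lid stands 44 mm above this one's underside
- pot_c: white lidded ointment pot, round, 55 mm across the rim and 46 mm high, narrowing to about 46 mm at the foot; 30 g, one of three alike. Origin: centre of its underside; z up. Pinch it round the rim from above, TCP 35 mm above its underside. Another pot set on its lid stands 44 mm above this one's underside
- drop_bottle: small amber bottle with a white cap (the smaller of the two bottles on the open worktop): 36 mm diameter, 88 mm high, 90 g. Origin: centre of its underside; z up. Grip round the straight body, TCP 42 mm above its underside
- mix_bottle: bigger amber bottle with a red cap: 46 mm diameter, 105 mm high, 120 g. Origin: centre of its underside; z up. Grip round the straight body, TCP 42 mm above its underside
- pot_tray: shallow stainless tray, a small tab at each end, fixed to the worktop: inside 124 mm (its y) by 70 mm (its x), floor 3 mm above the worktop, rim 12 mm high. Origin: centre of its underside. It holds two pots side by side, at about y = -30 and +30 mm; a third pot's foot bridges the gap between their rims. Fingers closing along its x clear the neighbouring pot
- bottle_rack: grey plastic block, 74 mm (x) by 136 mm (y) by 24 mm high, fixed to the worktop, with two round wells with chamfered mouths, floors 6 mm above the worktop: the narrow well, 44 mm diameter, at x = 0, y = -35 mm; the wide one, 58 mm diameter, at x = 0, y = +31 mm. Origin: centre of its underside. The rack may stand turned by any angle
- jar_red_lid: white jar with a red screw lid, 68 mm diameter, 62 mm high. Bystander: leave where it is. Origin: centre of its underside
- label_reel: reel of white labels lying flat, 68 mm diameter, 37 mm high. Bystander: leave where it is. Origin: centre of its underside
- canister: blue capped canister, 63 mm diameter, 105 mm high, standing near the front edge by the sink. Bystander: leave where it is. Origin: centre of its underside
There are look-alikes about, which are no part of the job. What is shaped like the pot_b but green or turquoise is not meant.

How it is judged:
By the outcome, as a careful person would: the job done as asked, in the order asked, and still so for the second after the job is handed in, with the robot touching nothing.
It also fails if it takes over 118 s, if anything falls off the work surface, if the arm or the gripper's body presses on something with over 40 N, if the wrist force passes 120 N, or if a joint passes its speed limit or range.

ROBOT

A 7-joint arm with a two-finger parallel gripper is mounted at the origin on a cart in front of the work surface, level with it; the furniture and walls round the work are solid. World frame = base frame: x ahead of the robot, y to its left, z up, the work surface at z = 0. Lengths are in m, angles in rad, forces in N, time in s.
With the tool pointing down it reaches from about 0.425 to 0.975 m from the base axis. Payload 16.7 kg.
Tool frame: the origin (TCP) lies between the finger pads, 19 mm behind the fingertips; this is the grasp point; z points along the fingers, y is the line along which they close (so a half turn about z gives the same grasp; the last joint's range is limited). The gripper opens to 85 mm and grips with 20 to 120 N. Pads are 22 mm wide; open, the fingers measure 114 mm over their backs; the gripper's body (76 mm by 85 mm) begins 54 mm behind the grasp point. The pads swing forward as they close: fully open they stand 13 mm farther back than shut.
Start: joints at [1.129, 0.426, 0.074, 1.606, -0.034, 1.111, -0.067], TCP at [0.194, -0.646, 0.25] pointing down, gripper open.
Joint ranges: [-2.85, 2.85], [-0.5, 2.14], [-1.23, 1.37], [0.21, 2.46], [-1.02, 4.16], [0.16, 2.05], [-2.73, 2.73]. Speed limits (rad/s): [1.89, 1.89, 2.39, 2.39, 3.01, 3.01, 3.01].

INTERFACE

Orientations are given as a unit quaternion [x, y, z, w].
In Python, from workcell import manip, eyes gives the robot as it stands.
- The arm moves only by the tool send_rows, never from a script. Its argument "targets" is a list of rows, each an object of numbers: "x", "y", "z": the shift along the world's x, y, z scaled (see below); "rx", "ry", "rz": the turn, a rotation vector about the world's x, y, z scaled (see below); "jaw": the finger opening in mm, from 0 to 85.4. A call has 1 to 10 rows; each row shifts and turns the commanded pose from where the row before left it; what a row does not reach is not made up. The controller multiplies each number of a shift by 0.03 m and each number of a turn by 4 degrees. A row lasts 1/10 s, in which the tool goes at most 50 mm and 8.59 degrees, less where a joint would pass 70% of its speed; a pose out of reach is approached as far as the arm can. A call with a number of a shift or a turn outside -1 to 1 is refused whole. A call with a gripper value outside its range is refused whole. The fingers move at their own pace and stop on an object; the grip force is fixed at half the most. Time passes only in rows, so rows that do not move let the fingers close. It gives the time, the measured TCP pose, the force, the opening and the grip force at its end, in the units of the state.
- manip.observe(): the state, without advancing time (a new reading comes with each control period).
- eyes.snapshot(name): name is "scene" or "top"; returns a dict with "color" (420x560x3 uint8, red, green, blue), "camera_matrix" (3x3 intrinsics, pixels), "world_to_cam" (4x4, takes a point from world to camera coordinates). Camera axes: x right, y up, looking along -z (the intrinsics and any distortion apply to the point x, -y, -z); pixel columns grow to the right and rows downward; lengths in m; the calibration is good to about 2 mm. A picture is of the moment at which its call begins. There is no depth.
- manip.close_job(): hands the job in; it is judged then, once.
The state is a dict: "clock": time; "joints": joint angles; "qvel": joint speeds; "joint_torque": joint torques, N m; "eef_pos": TCP position; "tcp_rot": TCP orientation; "force": force on the tool from outside, world axes, zero at the start; "torque": the same for the moment, N m; "finger_gap": finger opening in m; "gripper_force": force on a finger pad.
Only numpy, scipy, OpenCV 4.12 (cv2) and the standard library are available. Lean on these libraries where they do the work, as an engineer would, in place of code of your own. Each camera call takes 0.05 s, during which the arm holds its last target. There are 200 camera calls.

## Working session

There is one attempt and no reset: what is moved stays moved. The work goes in short steps, Python scripts to look and compute and a tool call to move; the robot and the scene stay as the last step left them, time stands still between calls to the robot, and variables do not carry over. Pictures are saved under pics/ and viewed, at most 17 in all, crops included, and the job is handed in when it is done.

Besides the shell and the picture viewer there is one more tool, called after "Emit:" as name([rows], argument=value, ...), one row to a line, values as JSON. send_rows: Moves the arm, as the interface text tells. Its arguments: {"type":"object","properties":{"targets":{"type":"array","items":{"type":"object","properties":{"x":{"type":"number","minimum":-1,"maximum":1},"y":{"type":"number","minimum":-1,"maximum":1},"z":{"type":"number","minimum":-1,"maximum":1},"rx":{"type":"number","minimum":-1,"maximum":1},"ry":{"type":"number","minimum":-1,"maximum":1},"rz":{"type":"number","minimum":-1,"maximum":1},"jaw":{"type":"number"}}}}},"required":["targets"]}

```bash
mkdir -p pics; ls
python3 - <<'E'
from workcell import manip, eyes
import cv2,pickle
for n in ("scene","top"):
    s=eyes.snapshot(n); pickle.dump(s,open(f"{n}0.pkl","wb"))
    cv2.imwrite(f"pics/{n}0.png",s["color"][:,:,::-1])
    print(n,s["camera_matrix"],s["world_to_cam"],[k for k in s])
print(manip.observe())
E
```

```text
pics
scene [[471.03738655   0.         278.06650949]
 [  0.         471.03738655 206.90375075]
 [  0.           0.           1.        ]] [[-0.66286442 -0.74869607 -0.00805949  0.33435601]
 [ 0.57989715 -0.52016648  0.62701365 -0.3543561 ]
 [-0.47363494  0.41095137  0.77896657 -1.26023348]
 [ 0.          0.          0.          1.        ]] ['color', 'camera_matrix', 'world_to_cam']
top [[461.14002782   0.         276.11925235]
 [  0.         461.14002782 205.01846034]
 [  0.           0.           1.        ]] [[ 3.05524625e-03 -9.99866146e-01 -1.60734488e-02 -1.77631335e-02]
 [ 9.90341373e-01  7.97288340e-04  1.38648225e-01 -5.65252887e-01]
 [-1.38616851e-01 -1.63418058e-02  9.90211247e-01 -1.62023700e+00]
 [ 0.00000000e+00  0.00000000e+00  0.00000000e+00  1.00000000e+00]] ['color', 'camera_matrix', 'world_to_cam']
{'clock': 0.1, 'joints': array([ 1.12954542,  0.4266927 ,  0.07384852,  1.60654272, -0.03409947,
        1.11081702, -0.06708673]), 'qvel': array([ 0.00197295,  0.00039131, -0.00089898, -0.00110723,  0.00069014,
       -0.00084339, -0.00205658]), 'joint_torque': array([ 8.37294501e-03, -9.51548839e+01,  3.77139330e+00, -4.64401925e+01,
        1.96692429e-02,  6.58952049e-03,  4.43079591e-05]), 'eef_pos': array([ 0.19402681, -0.64614354,  0.24936511]), 'tcp_rot': array([ 9.89379872e-01,  1.45351675e-01, -1.28942245e-04, -5.86289636e-04]), 'force': array([-0.06938376, -0.43101469, -0.02268037]), 'torque': array([-0.01012038, -0.04668485, -0.01721977]), 'gripper_force': 0.0, 'finger_gap': 0.08529906836390473}
```

View pics/scene0.png

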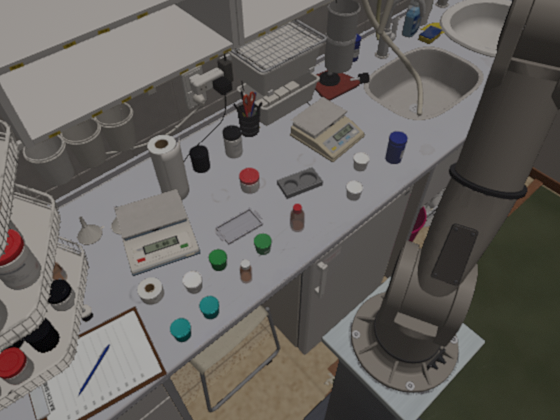

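View pics/top0.png

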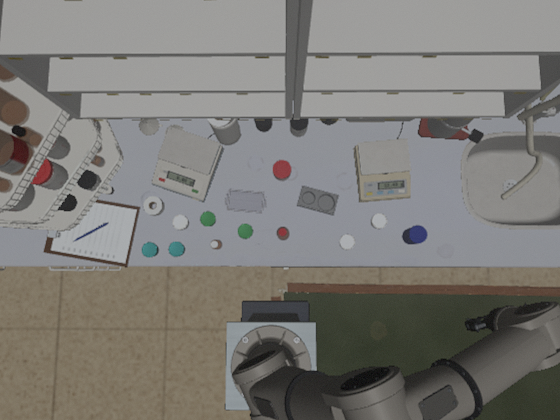

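Scene view: the rack is at (300,182), the tray at (239,226) and the red-capped bottle at (297,216). The white-capped bottle is at (246,270), and the white pots are at (192,282), (355,189) and (361,160).

What could be taken for the targets:
- **White things:** the reel at top (152,205) and the red-lid jar at top (282,170).
- **Pot look-alikes:** green pots at top (208,218) and (245,231), teal pots at top (149,249) and (176,249).
- **Bottle look-alikes:** jars on the rack shelf at far left.

I'll check the choice in a close crop.

```bash
cat > h.py <<'E'
import numpy as np, cv2, pickle
def load(n,k=0): return pickle.load(open(f"{n}{k}.pkl","rb"))
def proj(s,p):
    c=s["world_to_cam"]@np.append(p,1); c=np.array([c[0],-c[1],-c[2]])
    q=s["camera_matrix"]@c; return q[:2]/q[2]
def ray(s,uv):
    W=s["world_to_cam"]; d=np.linalg.solve(s["camera_matrix"],[uv[0],uv[1],1]); d[1:]*=-1
    R=W[:3,:3]; return -R.T@W[:3,3], R.T@d
def onz(s,uv,z):
    o,d=ray(s,uv); return o+d*(z-o[2])/d[2]
def tri(s1,u1,s2,u2):
    o1,d1=ray(s1,u1); o2,d2=ray(s2,u2); A=np.c_[d1,-d2]
    t=np.linalg.lstsq(A,o2-o1,rcond=None)[0]; a=o1+d1*t[0]; b=o2+d2*t[1]
    return (a+b)/2, np.linalg.norm(a-b)
def blobs(s,mask,box,amin=15):
    x0,y0,x1,y1=box; m=np.zeros(mask.shape,np.uint8); m[y0:y1,x0:x1]=mask[y0:y1,x0:x1]
    n,l,st,c=cv2.connectedComponentsWithStats(m)
    return [(c[i].round(2),st[i]) for i in range(1,n) if st[i,4]>=amin]
E
python3 - <<'E'
from h import *
t=load("top");s=load("scene")
a=cv2.resize(t["color"][150:270,130:430],None,fx=2.66,fy=2.66,interpolation=cv2.INTER_CUBIC)
b=cv2.resize(s["color"][140:320,110:410],None,fx=2.66,fy=2.66,interpolation=cv2.INTER_CUBIC)
cv2.imwrite("pics/ct.png",a[:,:,::-1]);cv2.imwrite("pics/cs.png",b[:,:,::-1])
for n,uv,z in [("p180",(180,222),.046),("p347",(347,242),.046),("p379",(379,221),.046),("drop",(216,244),.088),("mix",(283,233),.105),("rack",(318,200),.024),("tray",(245,201),.012)]:
    p=onz(t,uv,z); print(n,p.round(3),np.hypot(p[0],p[1]).round(3),"scene",proj(s,p).round(1))
E
```

```text
p180 [0.503 0.327 0.046] 0.6 scene [191.5 279.3]
p347 [ 0.433 -0.268  0.046] 0.509 scene [353.9 187.1]
p379 [ 0.507 -0.383  0.046] 0.635 scene [360.6 158.2]
drop [0.422 0.19  0.088] 0.463 scene [246.3 261.8]
mix [ 0.459 -0.042  0.105] 0.461 scene [298.1 207.1]
rack [ 0.586 -0.168  0.024] 0.61 scene [299.4 180.8]
tray [0.584 0.098 0.012] 0.592 scene [238.1 225.7]
```

View pics/ct.png

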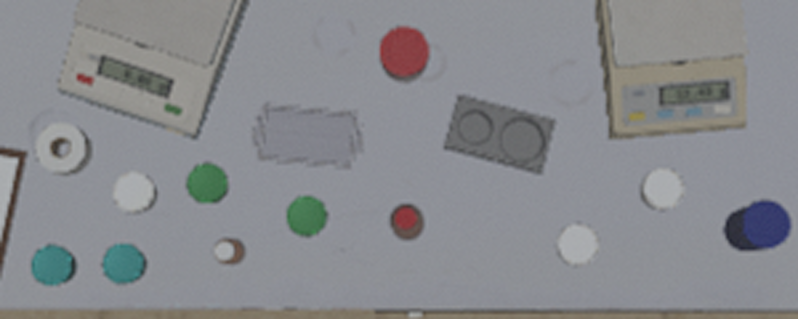

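View pics/cs.png

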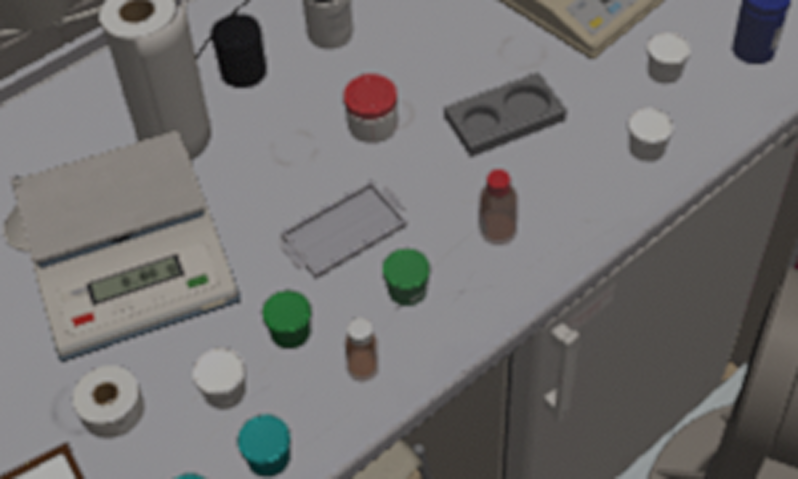

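Both crops agree on the targets. In the top crop the white pots are at (134,191), (577,243) and (662,188), the white-capped bottle at (228,251) and the red-capped one at (406,220). The rack's narrow well is at (475,127) and its wide well at (522,140). The tray is at (308,135). Next I'll measure them precisely from both views.

```bash
cat >> h.py <<'E'
def masks(c):
    hsv=cv2.cvtColor(c,cv2.COLOR_RGB2HSV); H,S,V=[hsv[...,i].astype(int) for i in range(3)]
    return dict(white=((S<45)&(V>172)), red=(((H<9)|(H>171))&(S>120)&(V>70)), amber=((S>60)&(H<15)|(S>60)&(H>172))&(V>30), grey=(S<40)&(V<125))
E
python3 - <<'E'
from h import *
t=load("top");s=load("scene")
T=masks(t["color"]);S=masks(s["color"])
for n,uv in [("bg",(245,215)),("pot",(180,222)),("rack",(300,205)),("well",(326,202)),("tray",(245,201)),("cap",(214,244))]: print(n,t["color"][uv[1],uv[0]])
for k in ("white","red","amber"):
    print(k,"top",[(c.tolist(),st.tolist()) for c,st in blobs(t,T[k].astype(np.uint8),(125,150,440,262),8)])
    print(k,"scene",[(c.tolist(),st.tolist()) for c,st in blobs(s,S[k].astype(np.uint8),(170,140,400,300),8)])
print("rack",[(c.tolist(),st.tolist()) for c,st in blobs(t,T["grey"].astype(np.uint8),(285,180,350,222),30)])
print("rackS",[(c.tolist(),st.tolist()) for c,st in blobs(s,S["grey"].astype(np.uint8),(265,160,330,205),30)])
E
```

```text
bg [143 145 152]
pot [170 173 175]
rack [85 86 87]
well [105 107 109]
tray [129 131 138]
cap [163 166 167]
white top [([128.15, 225.83], [125, 209, 11, 49, 237]), ([179.38, 221.37], [174, 215, 13, 13, 115]), ([378.69, 220.21], [373, 214, 13, 13, 121]), ([346.58, 241.2], [341, 235, 12, 13, 124])]
white scene []
red top [([281.46, 168.98], [273, 161, 18, 17, 240]), ([161.0, 179.1], [159, 178, 5, 3, 10]), ([282.07, 231.56], [279, 228, 7, 8, 45])]
red scene [([248.83, 175.68], [240, 168, 19, 16, 246]), ([297.04, 207.76], [293, 204, 8, 9, 55])]
amber top [([281.45, 169.04], [273, 160, 18, 19, 275]), ([161.62, 179.38], [159, 178, 6, 4, 16]), ([131.84, 228.3], [125, 205, 14, 57, 105]), ([281.87, 231.9], [278, 227, 9, 10, 69]), ([218.67, 244.67], [217, 241, 4, 8, 15])]
amber scene [([248.7, 175.87], [239, 168, 20, 17, 279]), ([296.48, 210.64], [291, 203, 12, 17, 125]), ([297.45, 224.45], [293, 220, 10, 10, 83]), ([245.41, 274.2], [240, 267, 11, 15, 116])]
rack [([317.38, 200.2], [297, 186, 42, 30, 804])]
rackS [([299.29, 182.53], [276, 167, 48, 32, 878])]
```

```bash
cat >> h.py <<'E'
def sub(s,uv,r,ch="gray",inv=False,f=6,thr=None):
    """contours of upsampled window round uv, Otsu; returns largest contour containing/near centre in full px"""
    x,y=int(uv[0]),int(uv[1]); w=s["color"][y-r:y+r+1,x-r:x+r+1].astype(np.float32)
    if ch=="gray": g=w.mean(2)
    elif ch=="warm": g=w[...,0]-(w[...,1]+w[...,2])/2
    g=cv2.GaussianBlur(cv2.resize(g,None,fx=f,fy=f,interpolation=cv2.INTER_CUBIC),(0,0),2)
    if inv: g=-g
    if thr is None:
        lo=g.min();hi=g.max();q=((g-lo)/(hi-lo)*255).astype(np.uint8); thr=cv2.threshold(q,0,255,cv2.THRESH_OTSU)[0]/255*(hi-lo)+lo
    cs,_=cv2.findContours((g>thr).astype(np.uint8),cv2.RETR_LIST,cv2.CHAIN_APPROX_NONE)
    cc=np.array([(r+.5)*f]*2)
    cs=[c for c in cs if cv2.contourArea(c)>f*f*6]
    c=min(cs,key=lambda c:-cv2.pointPolygonTest(c,(float(cc[0]),float(cc[1])),True))
    return (c[:,0].astype(float)+.5)/f-.5+[x-r,y-r], thr
E
python3 - <<'E'
from h import *
t=load("top");s=load("scene")
for n,u,v in [("p1",(179,221),(192,279)),("p2",(347,241),(354,187)),("p3",(379,220),(361,158))]:
    a,ta=sub(t,u,10,thr=160); (c1,ax1,_)=cv2.fitEllipse(a.astype(np.float32))
    b,tb=sub(s,v,13)
    x0,x1,y0=b[:,0].min(),b[:,0].max(),b[:,1].min(); c2=((x0+x1)/2,y0+.39*(x1-x0))
    p,g=tri(t,c1,s,c2); print(n,"top",np.round(c1,2),np.round(ax1,1),"scene",np.round(c2,2),round(x1-x0,1),tb.round(),"tri",p.round(4),g.round(4),"z46",onz(t,c1,.046).round(4),onz(s,c2,.046).round(4))
for n,u,v,ch,z,cm in [("mixcap",(282,231),(297,207),"warm",.105,1),]:
    a,_=sub(t,u,8,ch);b,_=sub(s,v,8,ch)
    (c1,ax1,_)=cv2.fitEllipse(a.astype(np.float32)); x0,x1,y0=b[:,0].min(),b[:,0].max(),b[:,1].min(); c2=((x0+x1)/2,y0+.39*(x1-x0))
    p,g=tri(t,c1,s,c2); print(n,np.round(c1,2),np.round(ax1,1),np.round(c2,2),round(x1-x0,1),"tri",p.round(4),g.round(4),onz(t,c1,z).round(4),onz(s,c2,z).round(4))
# rack
a,ta=sub(t,(317,200),24,inv=True); r=cv2.minAreaRect(a.astype(np.float32)); print("rack top",ta,r)
bx=np.array([onz(t,q,.024)[:2] for q in cv2.boxPoints(r)]); print(bx.round(4),np.linalg.norm(np.diff(bx,axis=0),axis=1).round(3),bx.mean(0).round(4))
for im,nm,box in ((t,"top",(210,230,225,255)),):
    pass
w=t["color"][186:218,298:340].mean(2).round().astype(int)
for row in w[::1]: print(*row)
E
```

```text
p1 top [179.45 221.49] [13.4 14.2] scene [192.   276.05] 26.8 116.0 tri [0.502  0.3244 0.0621] 0.0025 z46 [0.5045 0.329  0.046 ] [0.5104 0.3199 0.046 ]
p2 top [346.77 241.33] [13.7 14. ] scene [354.   184.05] 26.8 115.0 tri [ 0.4333 -0.2652  0.0626] 0.0015 z46 [ 0.4349 -0.267   0.046 ] [ 0.4415 -0.278   0.046 ]
p3 top [378.97 220.26] [13.2 14.2] scene [361.   155.05] 26.8 116.0 tri [ 0.5072 -0.3796  0.0634] 0.0022 z46 [ 0.5099 -0.3826  0.046 ] [ 0.5167 -0.395   0.046 ]
mixcap [282.09 231.69] [8.4 8.5] [297.   206.56] 8.5 tri [ 0.463  -0.0391  0.1063] 0.0019 [ 0.4638 -0.0385  0.105 ] [ 0.463  -0.0404  0.105 ]
rack top -124.284615 ((317.3918151855469, 200.09335327148438), (38.84263610839844, 21.955001831054688), 14.931416511535645)
[[ 0.565  -0.0878]
 [ 0.6432 -0.1087]
 [ 0.6063 -0.2449]
 [ 0.5286 -0.2233]] [0.081 0.141 0.081] [ 0.5858 -0.1662]
147 148 148 131 98 97 103 115 122 132 129 143 149 148 146 146 146 147 146 148 145 146 146 146 145 147 146 146 146 146 146 146 146 146 146 146 146 147 144 143 142 143
147 147 149 134 91 93 104 105 103 97 100 122 133 130 134 142 148 150 147 147 14
[... 4202 characters left out ...]
5 105 130 148 147 145 146 147
144 146 147 146 146 146 146 144 146 148 147 145 146 148 146 147 145 146 146 146 146 145 145 146 146 147 148 146 138 130 117 110 104 101 90 104 134 148 146 145 146 146
146 145 146 147 145 145 146 145 148 146 146 147 146 146 145 145 147 145 146 146 147 148 146 147 145 147 146 145 147 148 150 145 134 123 117 122 137 148 147 145 146 146
145 146 146 146 147 146 148 146 146 146 145 146 145 147 147 146 147 144 145 146 147 145 146 145 145 146 147 145 146 146 147 147 146 147 148 148 146 147 146 144 146 145
147 146 148 146 146 147 148 147 147 148 145 146 146 143 148 147 146 145 145 146 147 146 146 146 147 147 146 145 144 146 144 147 145 148 146 147 146 145 147 147 146 145
```

Run:
```python
from h import *
t=load("top");s=load("scene")
def crop(s,x,y,w=50,h=34,f=8): 
    c=cv2.resize(s["color"][y:y+h,x:x+w],None,fx=f,fy=f,interpolation=cv2.INTER_CUBIC)[:,:,::-1].copy()
    c=cv2.normalize(c,None,0,255,cv2.NORM_MINMAX)
    for i in range(0,w,10): cv2.putText(c,str(x+i),(int((i+.5)*f),8),0,.3,(0,0,255),1); cv2.line(c,(int((i+.5)*f),10),(int((i+.5)*f),16),(0,0,255))
    for i in range(0,h,10): cv2.line(c,(0,int((i+.5)*f)),(8,int((i+.5)*f)),(0,0,255)); cv2.putText(c,str(y+i),(10,int((i+.5)*f)+4),0,.3,(0,0,255),1)
    return c
A=np.vstack([np.hstack([crop(s,275,165),crop(s,214,208)]),np.hstack([crop(t,222,184),crop(s,225,255)])])
cv2.imwrite("pics/z.png",A)
g=s["color"].mean(2).round().astype(int)
for (x0,x1,y0,y1) in ((182,203,270,296),(344,366,178,202)):
    print(); [print(*r) for r in g[y0:y1,x0:x1]]
print(); [print(*r) for r in t["color"].mean(2).round().astype(int)[237:252,208:224]]
```

```text
142 142 142 142 142 142 141 142 140 136 140 145 141 134 132 141 142 142 142 142 142
142 142 141 141 141 141 147 155 156 152 155 157 149 136 138 148 143 142 142 141 142
142 142 142 142 146 154 161 167 169 168 169 167 164 159 159 156 151 149 143 141 142
142 141 141 148 158 166 170 170 171 170 171 171 170 170 170 165 154 146 146 143 142
141 141 148 160 168 170 171 170 170 170 169 169 170 170 170 170 162 145 140 146 142
141 144 156 167 171 171 170 170 170 170 170 170 169 169 169 170 169 162 154 149 142
133 140 161 170 171 170 170 169 170 169 169 169 169 169 169 169 170 169 159 139 139
138 148 166 170 170 170 169 170 169 170 170 169 169 169 169 168 170 169 157 132 131
148 161 170 170 170 170 169 169 170 169 170 168 168 168 168 169 169 169 161 137 130
154 169 171 170 170 170 169 170 170 169 170 169 169 169 169 169 168 169 162 138 128
156 171 171 169 170 169 169 170 169 169 169 168 169 168 168 168 168 170 166 140 125
155 169 170 170 170 169 170 169 169 168 168 168 168 169 168 169 169 167 160 135 123
147 155 163 170 170 169 169 169 169 169 168 168 168 168 168 168 167 164 148 112 120
134 143 
[... 3250 characters left out ...]
80 86 94 98 123 144 147 147
146 145 139 128 138 153 157 151 127 95 85 83 90 127 149 145
146 146 139 142 166 169 167 169 164 131 81 86 81 103 140 147
145 142 147 161 167 165 165 167 169 153 90 89 86 92 130 147
146 139 147 169 165 166 165 166 170 154 96 86 88 93 129 146
145 142 144 158 167 165 165 168 166 146 90 91 86 94 128 148
145 146 139 141 165 167 167 166 153 122 90 89 84 105 136 148
146 145 141 134 140 147 147 138 117 92 89 85 94 123 145 146
145 145 146 141 123 113 104 85 84 83 88 97 119 141 147 146
145 145 145 145 140 133 126 124 122 117 124 133 141 148 145 146
145 144 145 144 146 147 148 148 145 142 148 147 146 146 145 146
143 145 144 146 145 146 149 146 147 147 145 146 145 144 145 145
```

View pics/z.png

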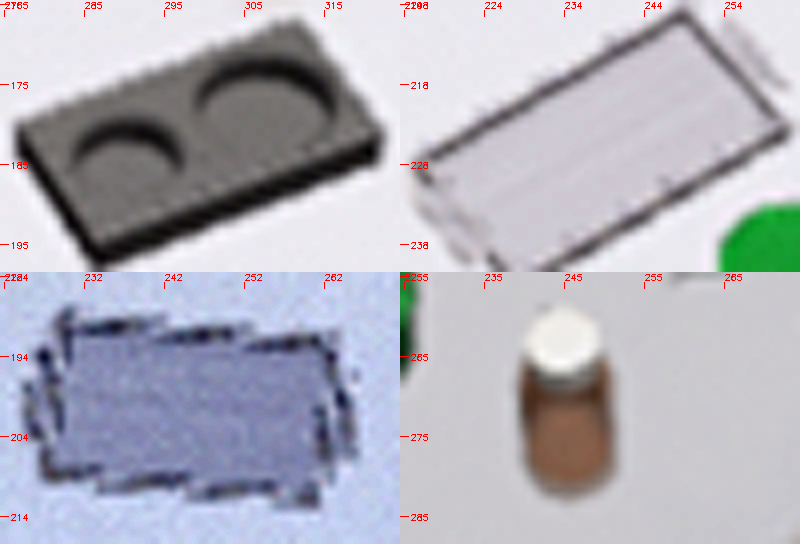

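The composite shows clean ellipses for both wells in the scene view: narrow at about (290.5,184.5), wide at about (307.8,178.2). The tray rim corners and the white cap at (245,263) are clear too. Triangulating now.

Run:
```python
from h import *
t=load("top");s=load("scene")
P={}
for n,u,v in [("p1",(179,221),(192,279)),("p2",(347,241),(354,187)),("p3",(379,220),(361,158))]:
    c1=cv2.fitEllipse(sub(t,u,10,thr=158)[0].astype(np.float32)); c2=cv2.fitEllipse(sub(s,v,12,thr=153)[0].astype(np.float32))
    print(n,np.round(c1[1],1),np.round(c2[0],1),np.round(c2[1],1)); P[n]=(c1[0],c2[0],.046)
P["drop"]=((214.0,244.0),(244.9,263.),.088)
P["mix"]=((282.09,231.69),(297,206.56),.105)
P["narrow"]=((308.2,197.5),(290.5,184.5),.024)
P["wide"]=((325.9,202.4),(307.75,178.2),.024)
P["tray"]=((245.25,200.7),(239.3,225.6),.012)
for n,(a,b,z) in P.items():
    p,g=tri(t,a,s,b); q1=onz(t,a,z);q2=onz(s,b,z)
    print(n,"tri",p.round(4),"gap",g.round(4),"top",q1[:2].round(4),"scene",q2[:2].round(4),"mean",((q1+q2)/2)[:2].round(4))
for nm,im,cs,z in (("trayT",t,[(230.25,189.5),(262.5,191.75),(260.5,212),(227.75,209.5)],.012),("trayS",s,[(216.6,227.5),(249,208.75),(261.9,223.75),(230,242)],.012),("rackS",s,[(277,180.5),(312,166.75),(322.25,181.4),(286,195.1)],.024)):
    w=np.array([onz(im,c,z)[:2] for c in cs]); e=np.roll(w,-1,0)-w
    print(nm,w.round(3).tolist(),np.linalg.norm(e,axis=1).round(3),"c",w.mean(0).round(4),"ang",np.degrees(np.arctan2(e[:,1],e[:,0])).round(1))
a=np.array(onz(t,P["narrow"][0],.024)-onz(t,P["wide"][0],.024));b=onz(s,P["narrow"][1],.024)-onz(s,P["wide"][1],.024)
print(np.linalg.norm(a),np.linalg.norm(b))
```

```text
p1 [13.7 14.5] [191.4 278.8] [15.6 18.4]
p2 [13.9 14.2] [354.1 186.4] [11.6 15.6]
p3 [13.4 14.5] [361.  157.4] [10.3 15.1]
p1 tri [0.5035 0.3276 0.0488] gap 0.0021 top [0.5046 0.3291] scene [0.5043 0.3263] mean [0.5045 0.3277]
p2 tri [ 0.4337 -0.2675  0.049 ] gap 0.0026 top [ 0.4349 -0.2671] scene [ 0.4342 -0.2705] mean [ 0.4346 -0.2688]
p3 tri [ 0.5084 -0.383   0.0489] gap 0.003 top [ 0.5099 -0.3827] scene [ 0.509  -0.3864] mean [ 0.5095 -0.3845]
drop tri [0.4216 0.1963 0.0895] gap 0.0012 top [0.4222 0.197 ] scene [0.4219 0.1954] mean [0.422  0.1962]
mix tri [ 0.463  -0.0391  0.1063] gap 0.0019 top [ 0.4638 -0.0385] scene [ 0.463  -0.0404] mean [ 0.4634 -0.0395]
narrow tri [ 0.5941 -0.1337  0.0246] gap 0.0024 top [ 0.5951 -0.133 ] scene [ 0.5936 -0.1349] mean [ 0.5944 -0.1339]
wide tri [ 0.5767 -0.1976  0.0232] gap 0.0015 top [ 0.5772 -0.197 ] scene [ 0.5756 -0.1975] mean [ 0.5764 -0.1973]
tray tri [0.5838 0.0958 0.0109] gap 0.0038 top [0.585 0.097] scene [0.5816 0.0951] mean [0.5833 0.096 ]
trayT [[0.627, 0.153], [0.618, 0.034], [0.543, 0.041], [0.552, 0.161]] [0.119 0.075 0.12  0.075] c [0.5852 0.0971] ang [-94.  174.8  85.7  -6.1]
trayS [[0.623, 0.153], [0.614, 0.029], [0.539, 0.037], [0.552, 0.156]] [0.124 0.075 0.119 0.072] c [0.5821 0.0937] ang [-94.5 173.8  84.2  -2. ]
rackS [[0.637, -0.113], [0.604, -0.245], [0.532, -0.224], [0.569, -0.092]] [0.136 0.075 0.136 0.071] c [ 0.5858 -0.1687] ang [-104.   163.2   74.4  -16.9]
0.06651288450719418 0.06522404620560149
```

Emit:
send_rows([
  {"x": 1,"y": 1,"rz": 1},
  {"x": 1,"y": 1,"rz": 1},
  {"x": 1,"y": 1,"rz": 1},
  {"x": 1,"y": 1,"rz": 1},
  {"x": 1,"y": 1,"rz": 1},
  {"x": 1,"y": 1,"rz": 1},
  {"x": 1,"y": 1,"rz": 1},
  {"x": 1,"y": 1,"rz": 1},
  {"x": 1,"y": 1,"rz": 1},
  {"x": 1,"y": 1,"rz": 1},
])

```text
invalid input at $.targets[0]: expected keys x, y, z, rx, ry, rz, jaw
```

Emit:
send_rows([
  {"x": 1,"y": 1,"z": 0,"rx": 0,"ry": 0,"rz": 1,"jaw": 85},
  {"x": 1,"y": 1,"z": 0,"rx": 0,"ry": 0,"rz": 1,"jaw": 85},
  {"x": 1,"y": 1,"z": 0,"rx": 0,"ry": 0,"rz": 1,"jaw": 85},
  {"x": 1,"y": 1,"z": 0,"rx": 0,"ry": 0,"rz": 1,"jaw": 85},
  {"x": 1,"y": 1,"z": 0,"rx": 0,"ry": 0,"rz": 1,"jaw": 85},
  {"x": 1,"y": 1,"z": 0,"rx": 0,"ry": 0,"rz": 1,"jaw": 85},
  {"x": 1,"y": 1,"z": 0,"rx": 0,"ry": 0,"rz": 1,"jaw": 85},
  {"x": 1,"y": 1,"z": 0,"rx": 0,"ry": 0,"rz": 1,"jaw": 85},
  {"x": 1,"y": 1,"z": 0,"rx": 0,"ry": 0,"rz": 1,"jaw": 85},
  {"x": 1,"y": 1,"z": 0,"rx": 0,"ry": 0,"rz": 1,"jaw": 85},
])

```text
clock: 1.1
eef_pos: [0.495, -0.345, 0.2499]
tcp_rot: [0.879, 0.476, -0.0, -0.0]
force: [1.3, -1.2, -0.8]
finger_gap: 0.0848
gripper_force: 0.0
```

Emit:
send_rows([
  {"x": 0,"y": 1,"z": 0,"rx": 0,"ry": 0,"rz": 1,"jaw": 62},
  {"x": 0,"y": 1,"z": 0,"rx": 0,"ry": 0,"rz": 1,"jaw": 62},
  {"x": 0,"y": 1,"z": 0,"rx": 0,"ry": 0,"rz": 1,"jaw": 62},
  {"x": 0,"y": 1,"z": 0,"rx": 0,"ry": 0,"rz": 1,"jaw": 62},
  {"x": 0,"y": 1,"z": 0,"rx": 0,"ry": 0,"rz": 0.3,"jaw": 62},
  {"x": 0,"y": 1,"z": 0,"rx": 0,"ry": 0,"rz": 0,"jaw": 62},
  {"x": 0,"y": 1,"z": 0,"rx": 0,"ry": 0,"rz": 0,"jaw": 62},
  {"x": 0,"y": 1,"z": 0,"rx": 0,"ry": 0,"rz": 0,"jaw": 62},
  {"x": 0,"y": 1,"z": 0,"rx": 0,"ry": 0,"rz": 0,"jaw": 62},
  {"x": 0,"y": 1,"z": 0,"rx": 0,"ry": 0,"rz": 0,"jaw": 62},
])

```text
clock: 2.1
eef_pos: [0.4937, -0.0446, 0.2501]
tcp_rot: [0.799, 0.602, 0.0, 0.0]
force: [0.7, -0.0, -0.3]
finger_gap: 0.062
gripper_force: 0.0
```

Emit:
send_rows([
  {"x": -0.3,"y": 1,"z": -0.2,"rx": 0,"ry": 0,"rz": 0,"jaw": 62},
  {"x": -0.3,"y": 1,"z": -0.2,"rx": 0,"ry": 0,"rz": 0,"jaw": 62},
  {"x": -0.3,"y": 1,"z": -0.2,"rx": 0,"ry": 0,"rz": 0,"jaw": 62},
  {"x": -0.3,"y": 1,"z": -0.2,"rx": 0,"ry": 0,"rz": 0,"jaw": 62},
  {"x": -0.3,"y": 1,"z": -0.2,"rx": 0,"ry": 0,"rz": 0,"jaw": 62},
  {"x": -0.3,"y": 1,"z": -0.2,"rx": 0,"ry": 0,"rz": 0,"jaw": 62},
  {"x": -0.3,"y": 1,"z": -0.2,"rx": 0,"ry": 0,"rz": 0,"jaw": 62},
  {"x": -0.3,"y": 1,"z": -0.2,"rx": 0,"ry": 0,"rz": 0,"jaw": 62},
  {"x": 0,"y": 0,"z": 0,"rx": 0,"ry": 0,"rz": 0,"jaw": 62},
])

```text
clock: 3.0
eef_pos: [0.4201, 0.1974, 0.2017]
tcp_rot: [0.797, 0.604, 0.0, -0.001]
force: [0.5, -1.1, 0.4]
finger_gap: 0.062
gripper_force: 0.0
```

Emit:
send_rows([
  {"x": 0.07,"y": -0.03,"z": -0.9,"rx": 0,"ry": 0,"rz": 0,"jaw": 62},
  {"x": 0,"y": 0,"z": -0.9,"rx": 0,"ry": 0,"rz": 0,"jaw": 62},
  {"x": 0,"y": 0,"z": -0.8,"rx": 0,"ry": 0,"rz": 0,"jaw": 62},
  {"x": 0,"y": 0,"z": 0,"rx": 0,"ry": 0,"rz": 0,"jaw": 62},
])

```text
clock: 3.4
eef_pos: [0.4226, 0.1917, 0.1219]
tcp_rot: [0.799, 0.602, -0.002, -0.001]
force: [-0.5, 0.4, 0.2]
finger_gap: 0.062
gripper_force: 0.0
```

```bash
cat >> h.py <<'E'
def shot(k,boxes,out,f=5):
    from workcell import eyes
    L=[]
    for n,(x,y,w,h) in boxes:
        s=eyes.snapshot(n); pickle.dump(s,open(f"{n}{k}.pkl","wb"))
        L.append(cv2.resize(s["color"][y:y+h,x:x+w],None,fx=f,fy=f,interpolation=cv2.INTER_CUBIC)[:,:,::-1])
    cv2.imwrite(out,cv2.convertScaleAbs(np.hstack(L),alpha=1.3))
E
python3 - <<'E'
from h import *
from workcell import manip
shot(1,[("scene",(200,190,80,110)),("top",(175,190,80,110))],"pics/g1.png")
o=manip.observe(); print(o["eef_pos"].round(4))
for n in ("scene","top"):
    s=load(n,1); print(n,proj(s,o["eef_pos"]+[0,0,-.019]).round(1),proj(s,[.422,.196,.088]).round(1))
E
```

```text
[0.4241 0.1927 0.1245]
scene [244.8 258.5] [244.7 263.1]
top [214.5 243.2] [214.3 244. ]
```

View pics/g1.png

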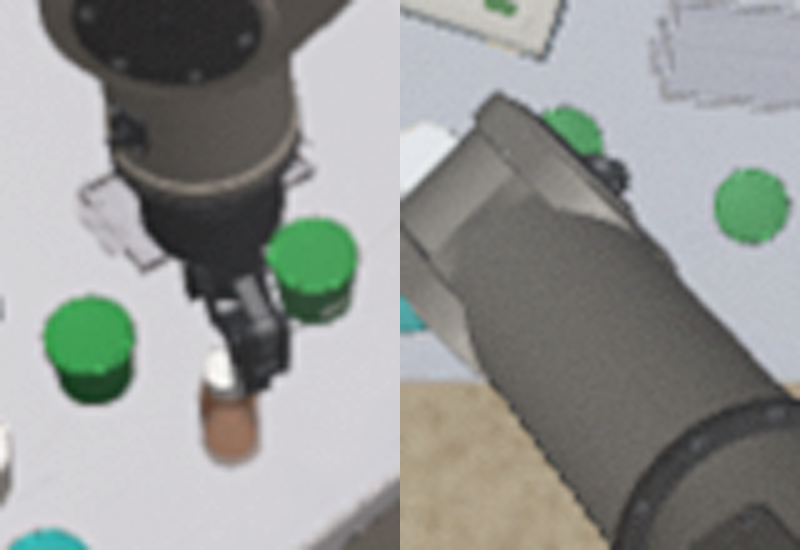

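Scene crop: the white cap is at about (244,264), just beside the near finger and under the gripper, and the green pots are clear of the fingers. I'll correct y by +3 mm, go down and grip.

Emit:
send_rows([
  {"x": -0.06,"y": 0.1,"z": -0.7,"rx": 0,"ry": 0,"rz": 0,"jaw": 62},
  {"x": 0,"y": 0,"z": -0.7,"rx": 0,"ry": 0,"rz": 0,"jaw": 62},
  {"x": 0,"y": 0,"z": -0.7,"rx": 0,"ry": 0,"rz": 0,"jaw": 62},
  {"x": 0,"y": 0,"z": -0.6,"rx": 0,"ry": 0,"rz": 0,"jaw": 62},
  {"x": 0,"y": 0,"z": 0,"rx": 0,"ry": 0,"rz": 0,"jaw": 62},
  {"x": 0,"y": 0,"z": 0,"rx": 0,"ry": 0,"rz": 0,"jaw": 25},
  {"x": 0,"y": 0,"z": 0,"rx": 0,"ry": 0,"rz": 0,"jaw": 25},
  {"x": 0,"y": 0,"z": 0,"rx": 0,"ry": 0,"rz": 0,"jaw": 25},
  {"x": 0,"y": 0,"z": 0,"rx": 0,"ry": 0,"rz": 0,"jaw": 25},
  {"x": 0,"y": 0,"z": 0,"rx": 0,"ry": 0,"rz": 0,"jaw": 25},
])

```text
clock: 4.5
eef_pos: [0.4236, 0.1961, 0.0449]
tcp_rot: [0.799, 0.601, 0.001, 0.001]
force: [-2.3, -2.1, 15.2]
finger_gap: 0.0341
gripper_force: 58.1
```

Emit:
send_rows([
  {"x": 0,"y": 0,"z": 0.6,"rx": 0,"ry": 0,"rz": 0,"jaw": 25},
  {"x": 0,"y": 0,"z": 1,"rx": 0,"ry": 0,"rz": 0,"jaw": 25},
  {"x": 0,"y": 0,"z": 1,"rx": 0,"ry": 0,"rz": 0,"jaw": 25},
  {"x": 0,"y": 0,"z": 1,"rx": 0,"ry": 0,"rz": 0,"jaw": 25},
  {"x": 0.5,"y": -1,"z": 1,"rx": 0,"ry": 0,"rz": 0,"jaw": 25},
  {"x": 0.5,"y": -1,"z": 0,"rx": 0,"ry": 0,"rz": 0,"jaw": 25},
  {"x": 0.5,"y": -1,"z": 0,"rx": 0,"ry": 0,"rz": 0,"jaw": 25},
  {"x": 0.5,"y": -1,"z": 0,"rx": 0,"ry": 0,"rz": 0,"jaw": 25},
  {"x": 0.5,"y": -1,"z": 0,"rx": 0,"ry": 0,"rz": 0,"jaw": 25},
  {"x": 0.5,"y": -1,"z": 0,"rx": 0,"ry": 0,"rz": 0,"jaw": 25},
])

```text
clock: 5.5
eef_pos: [0.513, 0.0143, 0.1824]
tcp_rot: [0.799, 0.601, 0.001, 0.001]
force: [0.6, 1.0, -0.7]
finger_gap: 0.0342
gripper_force: 59.8
```

Emit:
send_rows([
  {"x": 0.5,"y": -1,"z": 0,"rx": 0,"ry": 0,"rz": 0,"jaw": 25},
  {"x": 0.5,"y": -1,"z": 0,"rx": 0,"ry": 0,"rz": 0,"jaw": 25},
  {"x": 0.5,"y": -1,"z": 0,"rx": 0,"ry": 0,"rz": 0,"jaw": 25},
  {"x": 0.6,"y": -1,"z": -0.2,"rx": 0,"ry": 0,"rz": 0,"jaw": 25},
  {"x": 0.63,"y": -1,"z": -0.5,"rx": 0,"ry": 0,"rz": 0,"jaw": 25},
  {"x": 0,"y": 0,"z": -0.5,"rx": 0,"ry": 0,"rz": 0,"jaw": 25},
  {"x": 0,"y": 0,"z": -0.5,"rx": 0,"ry": 0,"rz": 0,"jaw": 25},
  {"x": 0,"y": 0,"z": 0,"rx": 0,"ry": 0,"rz": 0,"jaw": 25},
  {"x": 0,"y": 0,"z": 0,"rx": 0,"ry": 0,"rz": 0,"jaw": 25},
])

```text
clock: 6.4
eef_pos: [0.5942, -0.1333, 0.1306]
tcp_rot: [0.799, 0.602, 0.0, -0.0]
force: [0.1, 0.2, -0.7]
finger_gap: 0.034
gripper_force: 59.9
```

Run:
```python
from h import *
from workcell import manip
shot(2,[("scene",(250,110,100,100))],"pics/g2.png",6)
o=manip.observe(); print(o["eef_pos"].round(4),o["force"].round(1))
s=load("scene",2); print(proj(s,[.594,-.134,.0874]),proj(s,[.594,-.134,.024]))
```

```text
[ 0.5945 -0.1335  0.131 ] [-0.7  0.1 -1. ]
[290.46537342 171.58696937] [290.2298459  184.55900859]
```

View pics/g2.png

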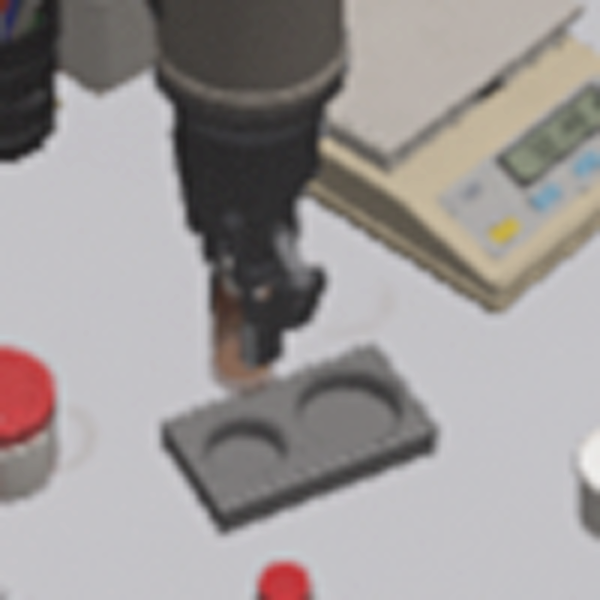

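The bottle hangs upright over the narrow well. Its bottom edge is at about (290.5,174), close to the predicted (290.5,175.9). Lowering it gently.

Emit:
send_rows([
  {"x": 0,"y": 0,"z": -0.6,"rx": 0,"ry": 0,"rz": 0,"jaw": 25},
  {"x": 0,"y": 0,"z": -0.6,"rx": 0,"ry": 0,"rz": 0,"jaw": 25},
  {"x": 0,"y": 0,"z": -0.5,"rx": 0,"ry": 0,"rz": 0,"jaw": 25},
  {"x": 0,"y": 0,"z": -0.3,"rx": 0,"ry": 0,"rz": 0,"jaw": 25},
  {"x": 0,"y": 0,"z": -0.1,"rx": 0,"ry": 0,"rz": 0,"jaw": 25},
  {"x": 0,"y": 0,"z": -0.1,"rx": 0,"ry": 0,"rz": 0,"jaw": 25},
  {"x": 0,"y": 0,"z": 0,"rx": 0,"ry": 0,"rz": 0,"jaw": 25},
])

```text
clock: 7.15
eef_pos: [0.5945, -0.1343, 0.0642]
tcp_rot: [0.799, 0.601, 0.0, 0.0]
force: [0.7, 0.5, -1.1]
finger_gap: 0.0339
gripper_force: 59.9
```

Emit:
send_rows([
  {"x": 0,"y": 0,"z": -0.15,"rx": 0,"ry": 0,"rz": 0,"jaw": 25},
  {"x": 0,"y": 0,"z": -0.15,"rx": 0,"ry": 0,"rz": 0,"jaw": 25},
  {"x": 0,"y": 0,"z": -0.1,"rx": 0,"ry": 0,"rz": 0,"jaw": 25},
  {"x": 0,"y": 0,"z": 0,"rx": 0,"ry": 0,"rz": 0,"jaw": 25},
])

```text
clock: 7.55
eef_pos: [0.5941, -0.1343, 0.0515]
tcp_rot: [0.799, 0.601, -0.0, -0.0]
force: [-0.1, 0.1, -1.0]
finger_gap: 0.034
gripper_force: 59.9
```

Emit:
send_rows([
  {"x": 0,"y": 0,"z": -0.07,"rx": 0,"ry": 0,"rz": 0,"jaw": 25},
  {"x": 0,"y": 0,"z": -0.05,"rx": 0,"ry": 0,"rz": 0,"jaw": 25},
  {"x": 0,"y": 0,"z": 0,"rx": 0,"ry": 0,"rz": 0,"jaw": 25},
])

```text
clock: 7.85
eef_pos: [0.5945, -0.1343, 0.0508]
tcp_rot: [0.799, 0.601, -0.0, 0.001]
force: [-16.4, 2.6, 41.2]
finger_gap: 0.0344
gripper_force: 64.4
```

Emit:
send_rows([
  {"x": 0,"y": 0,"z": 0.06,"rx": 0,"ry": 0,"rz": 0,"jaw": 25},
  {"x": 0,"y": 0,"z": 0,"rx": 0,"ry": 0,"rz": 0,"jaw": 38},
  {"x": 0,"y": 0,"z": 0,"rx": 0,"ry": 0,"rz": 0,"jaw": 46},
  {"x": 0,"y": 0,"z": 0,"rx": 0,"ry": 0,"rz": 0,"jaw": 65},
  {"x": 0,"y": 0,"z": 0,"rx": 0,"ry": 0,"rz": 0,"jaw": 65},
  {"x": 0,"y": 0,"z": 0.4,"rx": 0,"ry": 0,"rz": 0,"jaw": 65},
  {"x": 0,"y": 0,"z": 0.8,"rx": 0,"ry": 0,"rz": 0,"jaw": 65},
  {"x": 0,"y": 0,"z": 1,"rx": 0,"ry": 0,"rz": 0,"jaw": 65},
  {"x": 0,"y": 0,"z": 1,"rx": 0,"ry": 0,"rz": 0,"jaw": 65},
  {"x": 0,"y": 0,"z": 1,"rx": 0,"ry": 0,"rz": 0,"jaw": 65},
])

```text
clock: 8.85
eef_pos: [0.5943, -0.1342, 0.1782]
tcp_rot: [0.799, 0.601, 0.0, 0.0]
force: [0.4, -0.3, 0.1]
finger_gap: 0.065
gripper_force: 0.0
```

Emit:
send_rows([
  {"x": -0.87,"y": 0.63,"z": 0,"rx": 0,"ry": 0,"rz": 0,"jaw": 66},
  {"x": -0.87,"y": 0.63,"z": 0,"rx": 0,"ry": 0,"rz": 0,"jaw": 66},
  {"x": -0.87,"y": 0.63,"z": 0,"rx": 0,"ry": 0,"rz": 0,"jaw": 66},
  {"x": -0.87,"y": 0.63,"z": -0.5,"rx": 0,"ry": 0,"rz": 0,"jaw": 66},
  {"x": -0.87,"y": 0.63,"z": -0.5,"rx": 0,"ry": 0,"rz": 0,"jaw": 66},
  {"x": 0,"y": 0,"z": 0,"rx": 0,"ry": 0,"rz": 0,"jaw": 66},
  {"x": 0,"y": 0,"z": 0,"rx": 0,"ry": 0,"rz": 0,"jaw": 66},
])

```text
clock: 9.55
eef_pos: [0.4639, -0.0397, 0.1469]
tcp_rot: [0.799, 0.602, 0.0, 0.0]
force: [0.4, 0.5, -0.5]
finger_gap: 0.0658
gripper_force: 0.0
```

Run:
```python
from h import *
from workcell import manip
shot(3,[("scene",(250,130,90,100)),("top",(270,160,90,100))],"pics/g3.png",4)
o=manip.observe(); print(o["eef_pos"].round(4),o["force"].round(1))
```

```text
[ 0.4648 -0.0402  0.147 ] [ 0.1 -0.3  0.1]
```

View pics/g3.png

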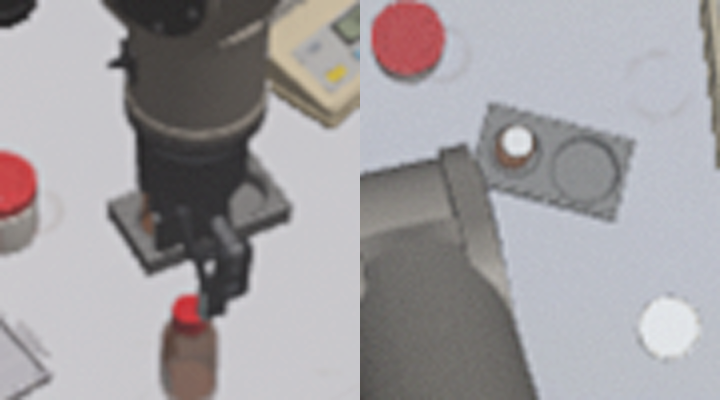

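The drop bottle stands upright in the narrow well (top crop (517,143)), and the gripper is above the red cap. Descending carefully, because the gripper body may meet the 105 mm cap.

Emit:
send_rows([
  {"x": 0,"y": 0,"z": -0.8,"rx": 0,"ry": 0,"rz": 0,"jaw": 66},
  {"x": 0,"y": 0,"z": -0.8,"rx": 0,"ry": 0,"rz": 0,"jaw": 66},
  {"x": 0,"y": 0,"z": -0.8,"rx": 0,"ry": 0,"rz": 0,"jaw": 66},
  {"x": 0,"y": 0,"z": -0.2,"rx": 0,"ry": 0,"rz": 0,"jaw": 66},
  {"x": 0,"y": 0,"z": -0.15,"rx": 0,"ry": 0,"rz": 0,"jaw": 66},
  {"x": 0,"y": 0,"z": -0.1,"rx": 0,"ry": 0,"rz": 0,"jaw": 66},
  {"x": 0,"y": 0,"z": -0.1,"rx": 0,"ry": 0,"rz": 0,"jaw": 66},
  {"x": 0,"y": 0,"z": 0,"rx": 0,"ry": 0,"rz": 0,"jaw": 66},
])

```text
clock: 10.45
eef_pos: [0.4641, -0.04, 0.058]
tcp_rot: [0.799, 0.601, 0.0, 0.0]
force: [0.2, -1.0, -0.4]
finger_gap: 0.0659
gripper_force: 0.0
```

Emit:
send_rows([
  {"x": 0,"y": 0,"z": -0.07,"rx": 0,"ry": 0,"rz": 0,"jaw": 66},
  {"x": 0,"y": 0,"z": -0.06,"rx": 0,"ry": 0,"rz": 0,"jaw": 66},
  {"x": 0,"y": 0,"z": -0.04,"rx": 0,"ry": 0,"rz": 0,"jaw": 66},
  {"x": 0,"y": 0,"z": 0,"rx": 0,"ry": 0,"rz": 0,"jaw": 66},
])

```text
clock: 10.85
eef_pos: [0.4638, -0.0398, 0.0525]
tcp_rot: [0.799, 0.601, -0.0, -0.0]
force: [-0.1, -0.3, -0.9]
finger_gap: 0.0659
gripper_force: 0.0
```

Emit:
send_rows([
  {"x": 0,"y": 0,"z": 0,"rx": 0,"ry": 0,"rz": 0,"jaw": 35},
  {"x": 0,"y": 0,"z": 0,"rx": 0,"ry": 0,"rz": 0,"jaw": 35},
  {"x": 0,"y": 0,"z": 0,"rx": 0,"ry": 0,"rz": 0,"jaw": 35},
  {"x": 0,"y": 0,"z": 0,"rx": 0,"ry": 0,"rz": 0,"jaw": 35},
  {"x": 0,"y": 0,"z": 0,"rx": 0,"ry": 0,"rz": 0,"jaw": 35},
])

```text
clock: 11.35
eef_pos: [0.4639, -0.0398, 0.053]
tcp_rot: [0.799, 0.601, 0.0, 0.0]
force: [-2.9, 0.2, 10.5]
finger_gap: 0.0443
gripper_force: 59.6
```

Emit:
send_rows([
  {"x": 0,"y": 0,"z": 0.6,"rx": 0,"ry": 0,"rz": 0,"jaw": 35},
  {"x": 0,"y": 0,"z": 0.9,"rx": 0,"ry": 0,"rz": 0,"jaw": 35},
  {"x": 0,"y": 0,"z": 0.9,"rx": 0,"ry": 0,"rz": 0,"jaw": 35},
  {"x": 0,"y": 0,"z": 0.9,"rx": 0,"ry": 0,"rz": 0,"jaw": 35},
  {"x": 0.62,"y": -0.87,"z": 0.9,"rx": 0,"ry": 0,"rz": 0,"jaw": 35},
  {"x": 0.62,"y": -0.87,"z": 0,"rx": 0,"ry": 0,"rz": 0,"jaw": 35},
  {"x": 0.62,"y": -0.87,"z": 0,"rx": 0,"ry": 0,"rz": 0,"jaw": 35},
  {"x": 0.62,"y": -0.87,"z": 0,"rx": 0,"ry": 0,"rz": 0,"jaw": 35},
  {"x": 0.62,"y": -0.88,"z": 0,"rx": 0,"ry": 0,"rz": 0,"jaw": 35},
  {"x": 0.66,"y": -0.9,"z": 0,"rx": 0,"ry": 0,"rz": 0,"jaw": 35},
])

```text
clock: 12.35
eef_pos: [0.577, -0.1987, 0.1785]
tcp_rot: [0.799, 0.601, -0.0, -0.0]
force: [0.2, 0.9, -0.7]
finger_gap: 0.0441
gripper_force: 61.6
```

Emit:
send_rows([
  {"x": 0,"y": 0,"z": -0.7,"rx": 0,"ry": 0,"rz": 0,"jaw": 35},
  {"x": 0,"y": 0,"z": -0.8,"rx": 0,"ry": 0,"rz": 0,"jaw": 35},
  {"x": 0,"y": 0,"z": -0.8,"rx": 0,"ry": 0,"rz": 0,"jaw": 35},
  {"x": 0,"y": 0,"z": -0.5,"rx": 0,"ry": 0,"rz": 0,"jaw": 35},
  {"x": 0,"y": 0,"z": -0.2,"rx": 0,"ry": 0,"rz": 0,"jaw": 35},
  {"x": 0,"y": 0,"z": 0,"rx": 0,"ry": 0,"rz": 0,"jaw": 35},
])

```text
clock: 12.95
eef_pos: [0.5764, -0.1975, 0.0882]
tcp_rot: [0.799, 0.601, -0.0, -0.0]
force: [0.1, -0.1, -0.9]
finger_gap: 0.0437
gripper_force: 61.6
```

Emit:
send_rows([
  {"x": 0,"y": 0,"z": -0.15,"rx": 0,"ry": 0,"rz": 0,"jaw": 35},
  {"x": 0,"y": 0,"z": -0.15,"rx": 0,"ry": 0,"rz": 0,"jaw": 35},
  {"x": 0,"y": 0,"z": -0.15,"rx": 0,"ry": 0,"rz": 0,"jaw": 35},
  {"x": 0,"y": 0,"z": -0.15,"rx": 0,"ry": 0,"rz": 0,"jaw": 35},
  {"x": 0,"y": 0,"z": -0.15,"rx": 0,"ry": 0,"rz": 0,"jaw": 35},
  {"x": 0,"y": 0,"z": -0.12,"rx": 0,"ry": 0,"rz": 0,"jaw": 35},
  {"x": 0,"y": 0,"z": 0,"rx": 0,"ry": 0,"rz": 0,"jaw": 35},
])

```text
clock: 13.65
eef_pos: [0.5763, -0.1975, 0.0619]
tcp_rot: [0.799, 0.601, -0.0, -0.0]
force: [-0.3, -0.4, -1.7]
finger_gap: 0.044
gripper_force: 61.6
```

Commanded z is 0.063. Easing down to touch.

Emit:
send_rows([
  {"x": 0,"y": 0,"z": -0.05,"rx": 0,"ry": 0,"rz": 0,"jaw": 35},
  {"x": 0,"y": 0,"z": -0.05,"rx": 0,"ry": 0,"rz": 0,"jaw": 35},
  {"x": 0,"y": 0,"z": 0,"rx": 0,"ry": 0,"rz": 0,"jaw": 35},
])

```text
clock: 13.95
eef_pos: [0.5766, -0.1976, 0.0594]
tcp_rot: [0.799, 0.601, -0.0, -0.0]
force: [0.6, 0.2, -1.7]
finger_gap: 0.0442
gripper_force: 61.6
```

Emit:
send_rows([
  {"x": 0,"y": 0,"z": -0.04,"rx": 0,"ry": 0,"rz": 0,"jaw": 35},
  {"x": 0,"y": 0,"z": 0,"rx": 0,"ry": 0,"rz": 0,"jaw": 35},
])

```text
clock: 14.15
eef_pos: [0.5768, -0.1976, 0.0591]
tcp_rot: [0.799, 0.601, 0.0, 0.0]
force: [-4.6, 0.9, 11.0]
finger_gap: 0.0443
gripper_force: 62.7
```

Emit:
send_rows([
  {"x": 0,"y": 0,"z": 0,"rx": 0,"ry": 0,"rz": 0,"jaw": 48},
  {"x": 0,"y": 0,"z": 0,"rx": 0,"ry": 0,"rz": 0,"jaw": 56},
  {"x": 0,"y": 0,"z": 0,"rx": 0,"ry": 0,"rz": 0,"jaw": 72},
  {"x": 0,"y": 0,"z": 0,"rx": 0,"ry": 0,"rz": 0,"jaw": 72},
  {"x": 0,"y": 0,"z": 0.5,"rx": 0,"ry": 0,"rz": 0,"jaw": 72},
  {"x": 0,"y": 0,"z": 0.9,"rx": 0,"ry": 0,"rz": 0,"jaw": 72},
  {"x": 0,"y": 0,"z": 0.9,"rx": 0,"ry": 0,"rz": 0,"jaw": 72},
  {"x": 0,"y": 0,"z": 0.9,"rx": 0,"ry": 0,"rz": 0,"jaw": 72},
  {"x": 0,"y": 0,"z": 0.8,"rx": 0,"ry": 0,"rz": 0,"jaw": 72},
])

```text
clock: 15.05
eef_pos: [0.5768, -0.1975, 0.1809]
tcp_rot: [0.799, 0.601, 0.0, 0.0]
force: [-0.1, -1.0, 0.1]
finger_gap: 0.0724
gripper_force: 0.0
```

Emit:
send_rows([
  {"x": -0.94,"y": -0.47,"z": 0,"rx": 0,"ry": 0,"rz": 1,"jaw": 76},
  {"x": -0.95,"y": -0.48,"z": 0,"rx": 0,"ry": 0,"rz": 1,"jaw": 76},
  {"x": -0.95,"y": -0.48,"z": 0,"rx": 0,"ry": 0,"rz": 1,"jaw": 76},
  {"x": -0.95,"y": -0.48,"z": -0.4,"rx": 0,"ry": 0,"rz": 0,"jaw": 76},
  {"x": -0.95,"y": -0.48,"z": -0.8,"rx": 0,"ry": 0,"rz": 0,"jaw": 76},
  {"x": 0,"y": 0,"z": -0.8,"rx": 0,"ry": 0,"rz": 0,"jaw": 76},
  {"x": 0,"y": 0,"z": 0,"rx": 0,"ry": 0,"rz": 0,"jaw": 76},
  {"x": 0,"y": 0,"z": 0,"rx": 0,"ry": 0,"rz": 0,"jaw": 76},
])

```text
clock: 15.85
eef_pos: [0.4352, -0.2691, 0.1194]
tcp_rot: [0.732, 0.682, 0.0, 0.0]
force: [0.7, -0.1, 0.1]
finger_gap: 0.0761
gripper_force: 0.0
```

Run:
```python
from h import *
from workcell import manip
shot(4,[("scene",(270,120,100,100)),("top",(290,170,70,100))],"pics/g4.png",4)
o=manip.observe(); print(o["eef_pos"].round(4),o["force"].round(1),o["tcp_rot"].round(3))
```

```text
[ 0.4358 -0.2691  0.1198] [0.1 0.  0.3] [0.731 0.682 0.    0.001]
```

View pics/g4.png

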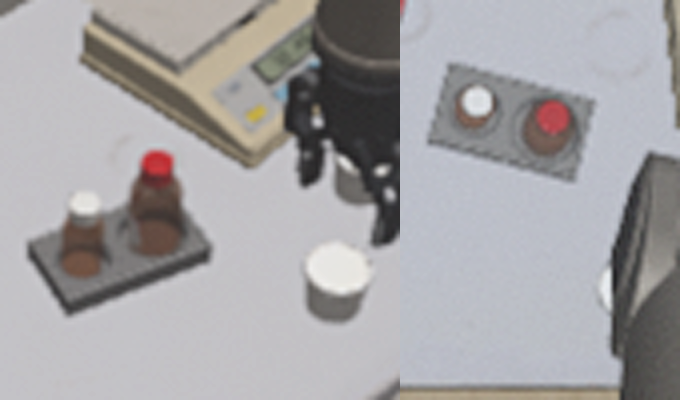

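Both bottles stand upright in the right wells, and the open gripper is over pot (347,242), whose lid is at crop (337,265). Descending to pinch its rim.

Emit:
send_rows([
  {"x": 0,"y": 0,"z": -0.8,"rx": 0,"ry": 0,"rz": 0,"jaw": 76},
  {"x": 0,"y": 0,"z": -0.8,"rx": 0,"ry": 0,"rz": 0,"jaw": 76},
  {"x": 0,"y": 0,"z": -0.7,"rx": 0,"ry": 0,"rz": 0,"jaw": 76},
  {"x": 0,"y": 0,"z": -0.46,"rx": 0,"ry": 0,"rz": 0,"jaw": 76},
  {"x": 0,"y": 0,"z": 0,"rx": 0,"ry": 0,"rz": 0,"jaw": 76},
  {"x": 0,"y": 0,"z": 0,"rx": 0,"ry": 0,"rz": 0,"jaw": 45},
  {"x": 0,"y": 0,"z": 0,"rx": 0,"ry": 0,"rz": 0,"jaw": 45},
  {"x": 0,"y": 0,"z": 0,"rx": 0,"ry": 0,"rz": 0,"jaw": 45},
  {"x": 0,"y": 0,"z": 0,"rx": 0,"ry": 0,"rz": 0,"jaw": 45},
  {"x": 0,"y": 0,"z": 0,"rx": 0,"ry": 0,"rz": 0,"jaw": 45},
])

```text
clock: 16.95
eef_pos: [0.435, -0.2698, 0.037]
tcp_rot: [0.732, 0.681, 0.0, 0.001]
force: [-3.5, 1.5, 11.4]
finger_gap: 0.0501
gripper_force: 60.1
```

Emit:
send_rows([
  {"x": 0,"y": 0,"z": 0.4,"rx": 0,"ry": 0,"rz": 0,"jaw": 45},
  {"x": 0,"y": 0,"z": 0.8,"rx": 0,"ry": 0,"rz": 0,"jaw": 45},
  {"x": 0,"y": 0,"z": 0.9,"rx": 0,"ry": 0,"rz": 0,"jaw": 45},
  {"x": 0,"y": 0,"z": 0.9,"rx": 0,"ry": 0,"rz": 0,"jaw": 45},
  {"x": 0.41,"y": 0.93,"z": 0.9,"rx": 0,"ry": 0,"rz": 0,"jaw": 45},
  {"x": 0.41,"y": 0.93,"z": 0.6,"rx": 0,"ry": 0,"rz": 0,"jaw": 45},
  {"x": 0.41,"y": 0.93,"z": 0,"rx": 0,"ry": 0,"rz": 0,"jaw": 45},
  {"x": 0.41,"y": 0.93,"z": 0,"rx": 0,"ry": 0,"rz": 0,"jaw": 45},
  {"x": 0.41,"y": 0.93,"z": 0,"rx": 0,"ry": 0,"rz": 0,"jaw": 45},
  {"x": 0.41,"y": 0.93,"z": 0,"rx": 0,"ry": 0,"rz": 0,"jaw": 45},
])

```text
clock: 17.95
eef_pos: [0.5088, -0.1008, 0.1721]
tcp_rot: [0.732, 0.681, 0.0, 0.001]
force: [0.6, -0.6, -0.4]
finger_gap: 0.05
gripper_force: 62.2
```

Emit:
send_rows([
  {"x": 0.41,"y": 0.93,"z": 0,"rx": 0,"ry": 0,"rz": 0,"jaw": 45},
  {"x": 0.41,"y": 0.93,"z": 0,"rx": 0,"ry": 0,"rz": 0,"jaw": 45},
  {"x": 0.41,"y": 0.93,"z": 0,"rx": 0,"ry": 0,"rz": 0,"jaw": 45},
  {"x": 0.41,"y": 0.93,"z": -0.3,"rx": 0,"ry": 0,"rz": 0,"jaw": 45},
  {"x": 0.41,"y": 0.93,"z": -0.7,"rx": 0,"ry": 0,"rz": 0,"jaw": 45},
  {"x": 0.41,"y": 0.93,"z": -0.8,"rx": 0,"ry": 0,"rz": 0,"jaw": 45},
  {"x": 0,"y": 0,"z": -0.8,"rx": 0,"ry": 0,"rz": 0,"jaw": 45},
  {"x": 0,"y": 0,"z": -0.5,"rx": 0,"ry": 0,"rz": 0,"jaw": 45},
  {"x": 0,"y": 0,"z": 0,"rx": 0,"ry": 0,"rz": 0,"jaw": 45},
])

```text
clock: 18.85
eef_pos: [0.5811, 0.0647, 0.0766]
tcp_rot: [0.732, 0.681, -0.001, -0.001]
force: [-0.4, -0.0, -0.4]
finger_gap: 0.05
gripper_force: 62.2
```

Run:
```python
from h import *
from workcell import manip
shot(5,[("scene",(200,160,90,90))],"pics/g5.png",6)
s=load("scene",5); print(proj(s,[.5816,.0655,.088]),proj(s,[.5816,.0655,.042]))
```

```text
[245.06169754 205.58951295] [245.9812193  214.82558493]
```

View pics/g5.png

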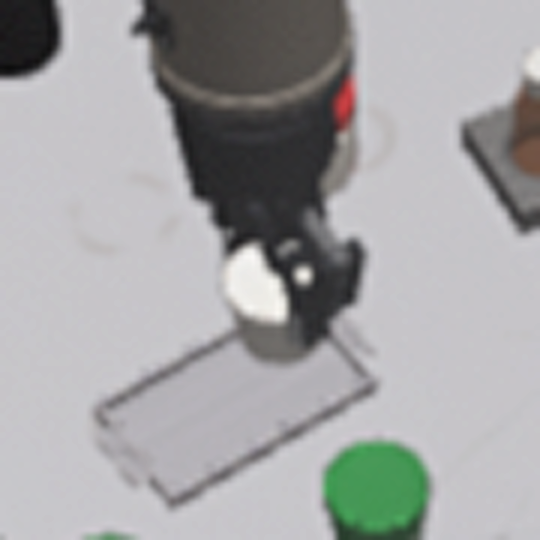

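The pot is held upright over the tray's right-hand half: lid left edge at crop (225,285), tray corners at (97,410) and (372,382). Lowering it.

Emit:
send_rows([
  {"x": 0,"y": 0,"z": -0.5,"rx": 0,"ry": 0,"rz": 0,"jaw": 45},
  {"x": 0,"y": 0,"z": -0.4,"rx": 0,"ry": 0,"rz": 0,"jaw": 45},
  {"x": 0,"y": 0,"z": -0.2,"rx": 0,"ry": 0,"rz": 0,"jaw": 45},
  {"x": 0,"y": 0,"z": -0.1,"rx": 0,"ry": 0,"rz": 0,"jaw": 45},
  {"x": 0,"y": 0,"z": -0.05,"rx": 0,"ry": 0,"rz": 0,"jaw": 45},
  {"x": 0,"y": 0,"z": 0,"rx": 0,"ry": 0,"rz": 0,"jaw": 45},
])

```text
clock: 19.5
eef_pos: [0.5821, 0.0655, 0.0403]
tcp_rot: [0.732, 0.681, -0.0, 0.0]
force: [-0.1, 0.2, 0.3]
finger_gap: 0.05
gripper_force: 62.2
```

Commanded z is 0.0405.

Emit:
send_rows([
  {"x": 0,"y": 0,"z": -0.04,"rx": 0,"ry": 0,"rz": 0,"jaw": 45},
  {"x": 0,"y": 0,"z": -0.03,"rx": 0,"ry": 0,"rz": 0,"jaw": 45},
  {"x": 0,"y": 0,"z": 0,"rx": 0,"ry": 0,"rz": 0,"jaw": 45},
])

```text
clock: 19.8
eef_pos: [0.5823, 0.0654, 0.0399]
tcp_rot: [0.732, 0.681, -0.0, 0.001]
force: [-14.3, -3.6, 37.0]
finger_gap: 0.0503
gripper_force: 65.9
```

Emit:
send_rows([
  {"x": 0,"y": 0,"z": 0.05,"rx": 0,"ry": 0,"rz": 0,"jaw": 45},
  {"x": 0,"y": 0,"z": 0,"rx": 0,"ry": 0,"rz": 0,"jaw": 55},
  {"x": 0,"y": 0,"z": 0,"rx": 0,"ry": 0,"rz": 0,"jaw": 63},
  {"x": 0,"y": 0,"z": 0,"rx": 0,"ry": 0,"rz": 0,"jaw": 76},
  {"x": 0,"y": 0,"z": 0,"rx": 0,"ry": 0,"rz": 0,"jaw": 76},
  {"x": 0,"y": 0,"z": 0.5,"rx": 0,"ry": 0,"rz": 0,"jaw": 76},
  {"x": 0,"y": 0,"z": 1,"rx": 0,"ry": 0,"rz": 0,"jaw": 76},
  {"x": 0,"y": 0,"z": 1,"rx": 0,"ry": 0,"rz": 0,"jaw": 76},
  {"x": -0.16,"y": -1,"z": 1,"rx": 0,"ry": 0,"rz": 0,"jaw": 76},
  {"x": -0.16,"y": -1,"z": 1,"rx": 0,"ry": 0,"rz": 0,"jaw": 76},
])

```text
clock: 20.8
eef_pos: [0.5722, 0.0057, 0.1766]
tcp_rot: [0.731, 0.682, 0.0, -0.0]
force: [0.9, -0.8, 0.3]
finger_gap: 0.076
gripper_force: 0.0
```

Emit:
send_rows([
  {"x": -0.16,"y": -1,"z": 0,"rx": 0,"ry": 0,"rz": 0,"jaw": 76},
  {"x": -0.16,"y": -1,"z": 0,"rx": 0,"ry": 0,"rz": 0,"jaw": 76},
  {"x": -0.16,"y": -1,"z": 0,"rx": 0,"ry": 0,"rz": 0,"jaw": 76},
  {"x": -0.16,"y": -1,"z": 0,"rx": 0,"ry": 0,"rz": 0,"jaw": 76},
  {"x": -0.16,"y": -1,"z": 0,"rx": 0,"ry": 0,"rz": 0,"jaw": 76},
  {"x": -0.16,"y": -1,"z": 0,"rx": 0,"ry": 0,"rz": 0,"jaw": 76},
  {"x": -0.16,"y": -1,"z": 0,"rx": 0,"ry": 0,"rz": 0,"jaw": 76},
  {"x": -0.16,"y": -1,"z": 0,"rx": 0,"ry": 0,"rz": 0,"jaw": 76},
  {"x": -0.16,"y": -1,"z": 0,"rx": 0,"ry": 0,"rz": 0,"jaw": 76},
  {"x": -0.16,"y": -1,"z": 0,"rx": 0,"ry": 0,"rz": 0,"jaw": 76},
])

```text
clock: 21.8
eef_pos: [0.5242, -0.2956, 0.1756]
tcp_rot: [0.732, 0.682, 0.0, 0.0]
force: [0.0, -0.3, 0.3]
finger_gap: 0.0759
gripper_force: 0.0
```

Emit:
send_rows([
  {"x": -0.16,"y": -1,"z": 0,"rx": 0,"ry": 0,"rz": 0,"jaw": 76},
  {"x": -0.16,"y": -1,"z": -0.4,"rx": 0,"ry": 0,"rz": 0,"jaw": 76},
  {"x": -0.17,"y": -1,"z": -0.8,"rx": 0,"ry": 0,"rz": 0,"jaw": 76},
  {"x": 0,"y": 0,"z": -0.8,"rx": 0,"ry": 0,"rz": 0,"jaw": 76},
  {"x": 0,"y": 0,"z": 0,"rx": 0,"ry": 0,"rz": 0,"jaw": 76},
  {"x": 0,"y": 0,"z": 0,"rx": 0,"ry": 0,"rz": 0,"jaw": 76},
])

```text
clock: 22.4
eef_pos: [0.5102, -0.3838, 0.1154]
tcp_rot: [0.732, 0.682, 0.0, -0.0]
force: [-0.1, -0.7, 0.8]
finger_gap: 0.0763
gripper_force: 0.0
```

Run:
```python
from h import *
from workcell import manip
shot(6,[("scene",(220,110,160,130))],"pics/g6.png",5)
o=manip.observe(); print(o["eef_pos"].round(4),o["force"].round(1))
shot(6,[("top",(200,170,90,60))],"/tmp/x.png",5)
t=load("top",6);s=load("scene",6)
c1=cv2.fitEllipse(sub(t,(254,201),10,thr=158)[0].astype(np.float32)); c2=cv2.fitEllipse(sub(s,(246,213),12,thr=153)[0].astype(np.float32))
print(c1,c2,tri(t,c1[0],s,c2[0]),onz(t,c1[0],.049),onz(s,c2[0],.049))
```

```text
[ 0.5107 -0.3839  0.1161] [ 0.6 -0.5 -0.8]
((252.7281036376953, 199.76443481445312), (13.697294235229492, 14.40503978729248), 76.25448608398438) ((245.9138641357422, 212.7847137451172), (13.506121635437012, 16.563961029052734), 91.19579315185547) (array([0.58153197, 0.06616377, 0.05322482]), np.float64(0.0019157742535575683)) [0.58287589 0.0671178  0.049     ] [0.58350395 0.06367436 0.049     ]
```

View pics/g6.png

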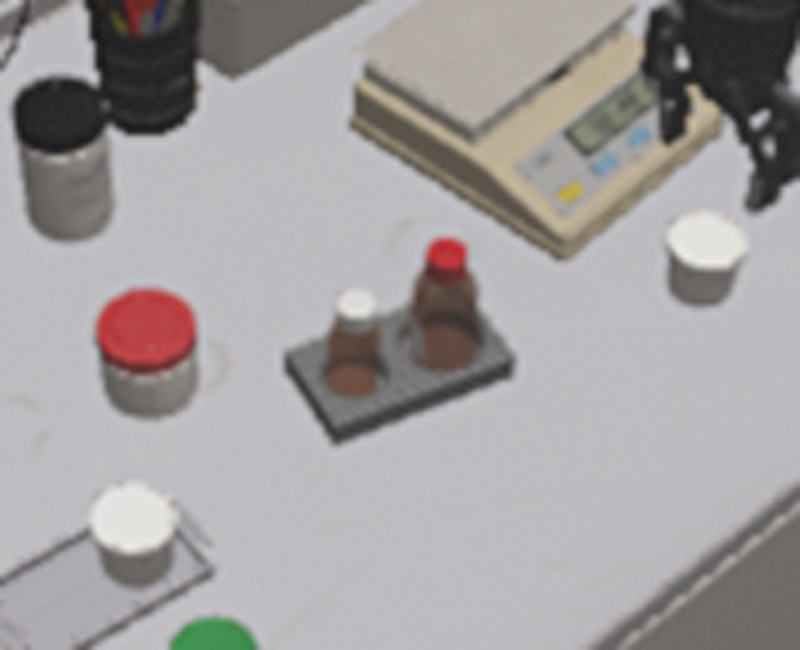

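The first pot stands in the tray at (.583,.065), as intended, and both bottles are still standing. The gripper is over the third pot, with its lid at crop (707,240). Picking it up.

Emit:
send_rows([
  {"x": 0,"y": 0,"z": -0.7,"rx": 0,"ry": 0,"rz": 0,"jaw": 70},
  {"x": 0,"y": 0,"z": -0.8,"rx": 0,"ry": 0,"rz": 0,"jaw": 70},
  {"x": 0,"y": 0,"z": -0.7,"rx": 0,"ry": 0,"rz": 0,"jaw": 70},
  {"x": 0,"y": 0,"z": -0.43,"rx": 0,"ry": 0,"rz": 0,"jaw": 70},
  {"x": 0,"y": 0,"z": 0,"rx": 0,"ry": 0,"rz": 0,"jaw": 70},
  {"x": 0,"y": 0,"z": 0,"rx": 0,"ry": 0,"rz": 0,"jaw": 45},
  {"x": 0,"y": 0,"z": 0,"rx": 0,"ry": 0,"rz": 0,"jaw": 45},
  {"x": 0,"y": 0,"z": 0,"rx": 0,"ry": 0,"rz": 0,"jaw": 45},
  {"x": 0,"y": 0,"z": 0,"rx": 0,"ry": 0,"rz": 0,"jaw": 45},
  {"x": 0,"y": 0,"z": 0,"rx": 0,"ry": 0,"rz": 0,"jaw": 45},
])

```text
clock: 23.5
eef_pos: [0.5103, -0.3848, 0.0372]
tcp_rot: [0.732, 0.681, 0.0, 0.001]
force: [-2.3, 2.8, 7.4]
finger_gap: 0.0504
gripper_force: 61.8
```

Emit:
send_rows([
  {"x": 0,"y": 0,"z": 0.4,"rx": 0,"ry": 0,"rz": 0,"jaw": 45},
  {"x": 0,"y": 0,"z": 0.9,"rx": 0,"ry": 0,"rz": 0,"jaw": 45},
  {"x": 0,"y": 0,"z": 0.9,"rx": 0,"ry": 0,"rz": 0,"jaw": 45},
  {"x": 0,"y": 0,"z": 0.9,"rx": 0,"ry": 0,"rz": 0,"jaw": 45},
  {"x": 0,"y": 0,"z": 0.9,"rx": 0,"ry": 0,"rz": 0,"jaw": 45},
  {"x": 0.15,"y": 1,"z": 0.8,"rx": 0,"ry": 0,"rz": 0,"jaw": 45},
  {"x": 0.15,"y": 1,"z": 0,"rx": 0,"ry": 0,"rz": 0,"jaw": 45},
  {"x": 0.15,"y": 1,"z": 0,"rx": 0,"ry": 0,"rz": 0,"jaw": 45},
  {"x": 0.15,"y": 1,"z": 0,"rx": 0,"ry": 0,"rz": 0,"jaw": 45},
  {"x": 0.15,"y": 1,"z": 0,"rx": 0,"ry": 0,"rz": 0,"jaw": 45},
])

```text
clock: 24.5
eef_pos: [0.5326, -0.2334, 0.1813]
tcp_rot: [0.732, 0.681, 0.0, 0.001]
force: [0.3, -0.2, 0.6]
finger_gap: 0.0504
gripper_force: 62.3
```

Emit:
send_rows([
  {"x": 0.15,"y": 1,"z": 0,"rx": 0,"ry": 0,"rz": 0,"jaw": 45},
  {"x": 0.15,"y": 1,"z": 0,"rx": 0,"ry": 0,"rz": 0,"jaw": 45},
  {"x": 0.15,"y": 1,"z": 0,"rx": 0,"ry": 0,"rz": 0,"jaw": 45},
  {"x": 0.15,"y": 1,"z": 0,"rx": 0,"ry": 0,"rz": 0,"jaw": 45},
  {"x": 0.15,"y": 1,"z": 0,"rx": 0,"ry": 0,"rz": 0,"jaw": 45},
  {"x": 0.15,"y": 1,"z": 0,"rx": 0,"ry": 0,"rz": 0,"jaw": 45},
  {"x": 0.15,"y": 1,"z": 0,"rx": 0,"ry": 0,"rz": 0,"jaw": 45},
  {"x": 0.15,"y": 1,"z": 0,"rx": 0,"ry": 0,"rz": 0,"jaw": 45},
  {"x": 0.15,"y": 1,"z": 0,"rx": 0,"ry": 0,"rz": 0,"jaw": 45},
  {"x": 0.15,"y": 1,"z": 0,"rx": 0,"ry": 0,"rz": 0,"jaw": 45},
])

```text
clock: 25.5
eef_pos: [0.5776, 0.0668, 0.1812]
tcp_rot: [0.732, 0.681, 0.001, 0.001]
force: [-0.2, -0.3, 0.1]
finger_gap: 0.0505
gripper_force: 62.3
```

Emit:
send_rows([
  {"x": 0.15,"y": 1,"z": 0,"rx": 0,"ry": 0,"rz": 0,"jaw": 45},
  {"x": 0.15,"y": 1,"z": -0.5,"rx": 0,"ry": 0,"rz": 0,"jaw": 45},
  {"x": 0,"y": 0,"z": -0.9,"rx": 0,"ry": 0,"rz": 0,"jaw": 45},
  {"x": 0,"y": 0,"z": -0.5,"rx": 0,"ry": 0,"rz": 0,"jaw": 45},
  {"x": 0,"y": 0,"z": 0,"rx": 0,"ry": 0,"rz": 0,"jaw": 45},
  {"x": 0,"y": 0,"z": 0,"rx": 0,"ry": 0,"rz": 0,"jaw": 45},
])

```text
clock: 26.1
eef_pos: [0.5866, 0.1247, 0.1234]
tcp_rot: [0.732, 0.681, 0.0, 0.0]
force: [-0.2, 0.8, 0.2]
finger_gap: 0.0504
gripper_force: 62.3
```

Run:
```python
from h import *
from workcell import manip
shot(7,[("scene",(185,145,100,110))],"pics/g7.png",5)
o=manip.observe(); print(o["eef_pos"].round(4),o["force"].round(1))
```

```text
[0.5869 0.1249 0.1238] [0.7 0.4 0.3]
```

View pics/g7.png

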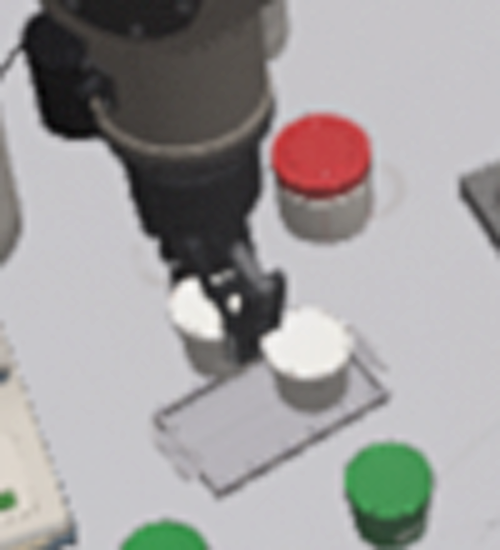

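The second pot hangs upright over the tray's left half, clear of the first. Lowering it.

Emit:
send_rows([
  {"x": 0,"y": 0,"z": -0.8,"rx": 0,"ry": 0,"rz": 0,"jaw": 45},
  {"x": 0,"y": 0,"z": -0.7,"rx": 0,"ry": 0,"rz": 0,"jaw": 45},
  {"x": 0,"y": 0,"z": -0.6,"rx": 0,"ry": 0,"rz": 0,"jaw": 45},
  {"x": 0,"y": 0,"z": -0.4,"rx": 0,"ry": 0,"rz": 0,"jaw": 45},
  {"x": 0,"y": 0,"z": -0.2,"rx": 0,"ry": 0,"rz": 0,"jaw": 45},
  {"x": 0,"y": 0,"z": -0.05,"rx": 0,"ry": 0,"rz": 0,"jaw": 45},
  {"x": 0,"y": 0,"z": 0,"rx": 0,"ry": 0,"rz": 0,"jaw": 45},
  {"x": 0,"y": 0,"z": -0.03,"rx": 0,"ry": 0,"rz": 0,"jaw": 45},
  {"x": 0,"y": 0,"z": 0,"rx": 0,"ry": 0,"rz": 0,"jaw": 45},
])

```text
clock: 27.05
eef_pos: [0.5868, 0.1257, 0.0402]
tcp_rot: [0.732, 0.681, 0.001, 0.0]
force: [-2.5, -0.2, 7.6]
finger_gap: 0.0505
gripper_force: 63.1
```

Emit:
send_rows([
  {"x": 0,"y": 0,"z": 0,"rx": 0,"ry": 0,"rz": 0,"jaw": 55},
  {"x": 0,"y": 0,"z": 0,"rx": 0,"ry": 0,"rz": 0,"jaw": 63},
  {"x": 0,"y": 0,"z": 0,"rx": 0,"ry": 0,"rz": 0,"jaw": 74},
  {"x": 0,"y": 0,"z": 0,"rx": 0,"ry": 0,"rz": 0,"jaw": 74},
  {"x": 0,"y": 0,"z": 0.5,"rx": 0,"ry": 0,"rz": 0,"jaw": 74},
  {"x": 0,"y": 0,"z": 1,"rx": 0,"ry": 0,"rz": 0,"jaw": 74},
  {"x": 0,"y": 0,"z": 1,"rx": 0,"ry": 0,"rz": 0,"jaw": 74},
  {"x": -0.39,"y": 0.96,"z": 0.5,"rx": 0,"ry": 0,"rz": 0,"jaw": 74},
  {"x": -0.39,"y": 0.96,"z": 0,"rx": 0,"ry": 0,"rz": 0,"jaw": 74},
  {"x": -0.39,"y": 0.96,"z": 0,"rx": 0,"ry": 0,"rz": 0,"jaw": 74},
])

```text
clock: 28.05
eef_pos: [0.5512, 0.2128, 0.131]
tcp_rot: [0.732, 0.681, 0.001, 0.0]
force: [-0.7, 0.8, 0.3]
finger_gap: 0.0744
gripper_force: 0.0
```

Emit:
send_rows([
  {"x": -0.39,"y": 0.96,"z": 0,"rx": 0,"ry": 0,"rz": 0,"jaw": 74},
  {"x": -0.39,"y": 0.96,"z": 0,"rx": 0,"ry": 0,"rz": 0,"jaw": 74},
  {"x": -0.39,"y": 0.96,"z": 0,"rx": 0,"ry": 0,"rz": 0,"jaw": 74},
  {"x": -0.38,"y": 0.97,"z": 0,"rx": 0,"ry": 0,"rz": 0,"jaw": 74},
  {"x": 0,"y": 0,"z": 0,"rx": 0,"ry": 0,"rz": 0,"jaw": 74},
  {"x": 0,"y": 0,"z": 0,"rx": 0,"ry": 0,"rz": 0,"jaw": 74},
])

```text
clock: 28.65
eef_pos: [0.5044, 0.328, 0.13]
tcp_rot: [0.731, 0.682, 0.0, 0.0]
force: [0.3, -0.6, 0.4]
finger_gap: 0.0742
gripper_force: 0.0
```

Run:
```python
from h import *
from workcell import manip
shot(8,[("scene",(150,180,140,120))],"pics/g8.png",5)
shot(8,[("top",(200,170,90,60))],"/tmp/x.png",5)
o=manip.observe(); print(o["eef_pos"].round(4),o["force"].round(1))
t=load("top",8);s=load("scene",8); print(proj(t,[.5861,.1258,.049]),proj(s,[.5861,.1258,.049]))
for u,v in (((253,200),(246,213)),((236.5,199),(229.,221.5))):
    c1=cv2.fitEllipse(sub(t,u,7,thr=158)[0].astype(np.float32)); c2=cv2.fitEllipse(sub(s,v,9,thr=153)[0].astype(np.float32))
    print(np.round(c1[0],1),np.round(c1[1],1),np.round(c2[0],1),np.round(c2[1],1),tri(t,c1[0],s,c2[0])[0].round(4),onz(t,c1[0],.049).round(4),onz(s,c2[0],.049).round(4))
```

```text
[0.5052 0.3264 0.1295] [ 0.  -0.1 -0.2]
[236.40218014 198.86619951] [229.68322274 222.90629546]
[252.7 199.7] [13.9 14.5] [245.9 210.7] [17.7 20.5] [0.5804 0.0657 0.0643] [0.5831 0.0671 0.049 ] [0.5901 0.0585 0.049 ]
[235.9 199.1] [14.2 14.3] [229.1 219.7] [19.4 21. ] [0.5832 0.1264 0.0684] [0.5852 0.1275 0.049 ] [0.5971 0.1195 0.049 ]
```

View pics/g8.png

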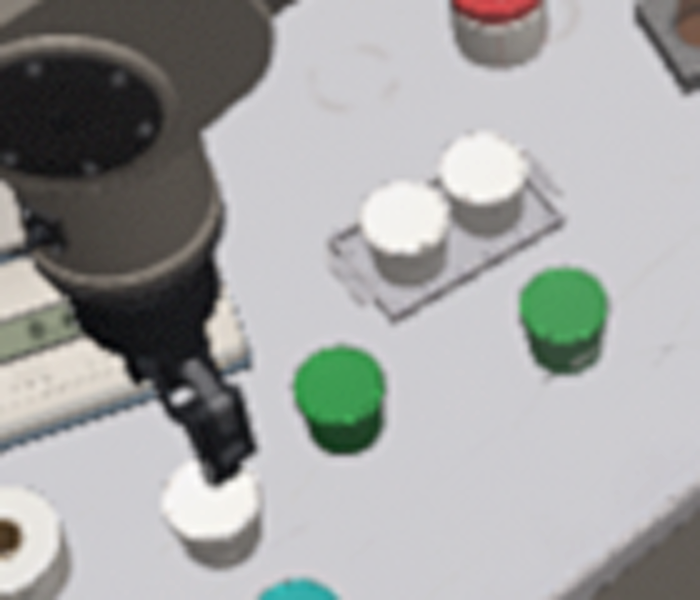

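Both bottom pots stand upright side by side in the tray, at crop (405,220) and (483,170), with rims 60 mm apart centre to centre. The gripper is over the last white pot, whose lid is at crop (210,500). Picking it up.

Emit:
send_rows([
  {"x": 0,"y": 0,"z": -0.8,"rx": 0,"ry": 0,"rz": 0,"jaw": 74},
  {"x": 0,"y": 0,"z": -0.8,"rx": 0,"ry": 0,"rz": 0,"jaw": 74},
  {"x": 0,"y": 0,"z": -0.8,"rx": 0,"ry": 0,"rz": 0,"jaw": 74},
  {"x": 0,"y": 0,"z": -0.72,"rx": 0,"ry": 0,"rz": 0,"jaw": 74},
  {"x": 0,"y": 0,"z": 0,"rx": 0,"ry": 0,"rz": 0,"jaw": 74},
  {"x": 0,"y": 0,"z": 0,"rx": 0,"ry": 0,"rz": 0,"jaw": 45},
  {"x": 0,"y": 0,"z": 0,"rx": 0,"ry": 0,"rz": 0,"jaw": 45},
  {"x": 0,"y": 0,"z": 0,"rx": 0,"ry": 0,"rz": 0,"jaw": 45},
  {"x": 0,"y": 0,"z": 0,"rx": 0,"ry": 0,"rz": 0,"jaw": 45},
  {"x": 0,"y": 0,"z": 0,"rx": 0,"ry": 0,"rz": 0,"jaw": 45},
])

```text
clock: 29.75
eef_pos: [0.5053, 0.3274, 0.0372]
tcp_rot: [0.732, 0.681, 0.001, 0.0]
force: [-2.3, -2.8, 7.6]
finger_gap: 0.0503
gripper_force: 61.5
```

Emit:
send_rows([
  {"x": 0,"y": 0,"z": 0.4,"rx": 0,"ry": 0,"rz": 0,"jaw": 45},
  {"x": 0,"y": 0,"z": 0.9,"rx": 0,"ry": 0,"rz": 0,"jaw": 45},
  {"x": 0,"y": 0,"z": 0.9,"rx": 0,"ry": 0,"rz": 0,"jaw": 45},
  {"x": 0,"y": 0,"z": 0.9,"rx": 0,"ry": 0,"rz": 0,"jaw": 45},
  {"x": 0.33,"y": -0.96,"z": 0.7,"rx": 0,"ry": 0,"rz": 0,"jaw": 45},
  {"x": 0.33,"y": -0.96,"z": 0,"rx": 0,"ry": 0,"rz": 0,"jaw": 45},
  {"x": 0.33,"y": -0.97,"z": 0,"rx": 0,"ry": 0,"rz": 0,"jaw": 45},
  {"x": 0.33,"y": -0.97,"z": 0,"rx": 0,"ry": 0,"rz": 0,"jaw": 45},
  {"x": 0.33,"y": -0.97,"z": 0,"rx": 0,"ry": 0,"rz": 0,"jaw": 45},
  {"x": 0.33,"y": -0.97,"z": 0,"rx": 0,"ry": 0,"rz": 0,"jaw": 45},
])

```text
clock: 30.75
eef_pos: [0.5647, 0.1522, 0.1513]
tcp_rot: [0.732, 0.681, 0.001, 0.0]
force: [0.8, 0.5, -0.6]
finger_gap: 0.05
gripper_force: 62.2
```

Emit:
send_rows([
  {"x": 0.33,"y": -0.97,"z": 0,"rx": 0,"ry": 0,"rz": 0,"jaw": 45},
  {"x": 0.34,"y": -0.96,"z": 0,"rx": 0,"ry": 0,"rz": 0,"jaw": 45},
  {"x": 0,"y": 0,"z": -0.6,"rx": 0,"ry": 0,"rz": 0,"jaw": 45},
  {"x": 0,"y": 0,"z": -0.6,"rx": 0,"ry": 0,"rz": 0,"jaw": 45},
  {"x": 0,"y": 0,"z": -0.4,"rx": 0,"ry": 0,"rz": 0,"jaw": 45},
  {"x": 0,"y": 0,"z": 0,"rx": 0,"ry": 0,"rz": 0,"jaw": 45},
  {"x": 0,"y": 0,"z": 0,"rx": 0,"ry": 0,"rz": 0,"jaw": 45},
])

```text
clock: 31.45
eef_pos: [0.5844, 0.0958, 0.1024]
tcp_rot: [0.732, 0.682, 0.0, 0.0]
force: [0.5, 0.3, 0.4]
finger_gap: 0.0496
gripper_force: 62.2
```

Run:
```python
from h import *
from workcell import manip
shot(9,[("scene",(195,165,90,90))],"pics/g9.png",6)
o=manip.observe(); print(o["eef_pos"].round(4),o["force"].round(1))
```

```text
[0.5846 0.0959 0.1026] [ 0.   0.4 -0.1]
```

View pics/g9.png

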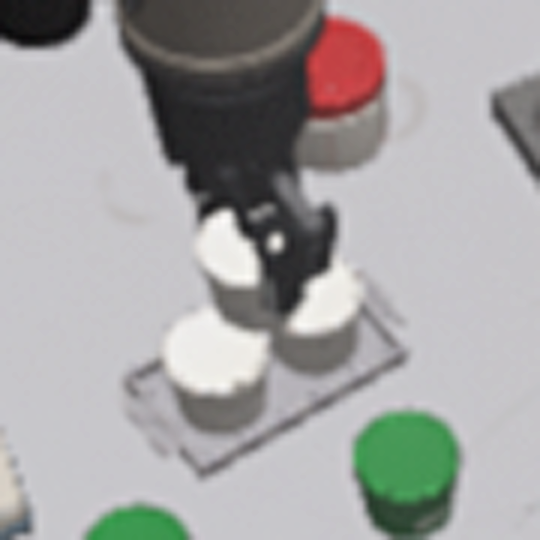

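The third pot hangs upright between and above the two bottom pots. Lowering it in small steps.

Emit:
send_rows([
  {"x": 0,"y": 0,"z": -0.25,"rx": 0,"ry": 0,"rz": 0,"jaw": 45},
  {"x": 0,"y": 0,"z": -0.15,"rx": 0,"ry": 0,"rz": 0,"jaw": 45},
  {"x": 0,"y": 0,"z": -0.08,"rx": 0,"ry": 0,"rz": 0,"jaw": 45},
  {"x": 0,"y": 0,"z": -0.05,"rx": 0,"ry": 0,"rz": 0,"jaw": 45},
  {"x": 0,"y": 0,"z": -0.05,"rx": 0,"ry": 0,"rz": 0,"jaw": 45},
  {"x": 0,"y": 0,"z": 0,"rx": 0,"ry": 0,"rz": 0,"jaw": 45},
])

```text
clock: 32.1
eef_pos: [0.5843, 0.0954, 0.0842]
tcp_rot: [0.732, 0.681, 0.0, 0.0]
force: [-0.6, 0.3, 0.3]
finger_gap: 0.0499
gripper_force: 62.3
```

Emit:
send_rows([
  {"x": 0,"y": 0,"z": -0.03,"rx": 0,"ry": 0,"rz": 0,"jaw": 45},
  {"x": 0,"y": 0,"z": 0,"rx": 0,"ry": 0,"rz": 0,"jaw": 45},
])

```text
clock: 32.3
eef_pos: [0.5846, 0.0951, 0.0839]
tcp_rot: [0.732, 0.681, 0.0, 0.0]
force: [-2.9, -2.9, 11.0]
finger_gap: 0.05
gripper_force: 63.2
```

Contact at the expected height. Releasing slowly, then retreating straight up.

Emit:
send_rows([
  {"x": 0,"y": 0,"z": 0,"rx": 0,"ry": 0,"rz": 0,"jaw": 52},
  {"x": 0,"y": 0,"z": 0,"rx": 0,"ry": 0,"rz": 0,"jaw": 58},
  {"x": 0,"y": 0,"z": 0,"rx": 0,"ry": 0,"rz": 0,"jaw": 66},
  {"x": 0,"y": 0,"z": 0,"rx": 0,"ry": 0,"rz": 0,"jaw": 76},
  {"x": 0,"y": 0,"z": 0,"rx": 0,"ry": 0,"rz": 0,"jaw": 76},
  {"x": 0,"y": 0,"z": 0.3,"rx": 0,"ry": 0,"rz": 0,"jaw": 76},
  {"x": 0,"y": 0,"z": 0.7,"rx": 0,"ry": 0,"rz": 0,"jaw": 76},
  {"x": 0,"y": 0,"z": 1,"rx": 0,"ry": 0,"rz": 0,"jaw": 76},
  {"x": 0,"y": 0,"z": 1,"rx": 0,"ry": 0,"rz": 0,"jaw": 76},
  {"x": 0,"y": 0,"z": 1,"rx": 0,"ry": 0,"rz": 0,"jaw": 76},
])

```text
clock: 33.3
eef_pos: [0.584, 0.0956, 0.205]
tcp_rot: [0.732, 0.682, 0.0, -0.0]
force: [1.1, -0.3, -0.1]
finger_gap: 0.0759
gripper_force: 0.0
```

Emit:
send_rows([
  {"x": -0.5,"y": 1,"z": 0,"rx": 0,"ry": 0,"rz": 0,"jaw": 76},
  {"x": -0.5,"y": 1,"z": 0,"rx": 0,"ry": 0,"rz": 0,"jaw": 76},
  {"x": -0.5,"y": 1,"z": 0,"rx": 0,"ry": 0,"rz": 0,"jaw": 76},
  {"x": -0.5,"y": 1,"z": 0,"rx": 0,"ry": 0,"rz": 0,"jaw": 76},
  {"x": -0.5,"y": 1,"z": 0,"rx": 0,"ry": 0,"rz": 0,"jaw": 76},
  {"x": -0.5,"y": 1,"z": 0,"rx": 0,"ry": 0,"rz": 0,"jaw": 76},
  {"x": -0.5,"y": 1,"z": 0,"rx": 0,"ry": 0,"rz": 0,"jaw": 76},
  {"x": 0,"y": 0,"z": 0,"rx": 0,"ry": 0,"rz": 0,"jaw": 76},
  {"x": 0,"y": 0,"z": 0,"rx": 0,"ry": 0,"rz": 0,"jaw": 76},
])

```text
clock: 34.2
eef_pos: [0.4788, 0.306, 0.2037]
tcp_rot: [0.731, 0.682, 0.0, 0.0]
force: [-0.3, -0.7, 0.7]
finger_gap: 0.0758
gripper_force: 0.0
```

Run:
```python
from h import *
shot(10,[("scene",(200,130,130,125)),("top",(220,150,130,125))],"pics/g10.png",3)
```

```text
(no output)
```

View pics/g10.png

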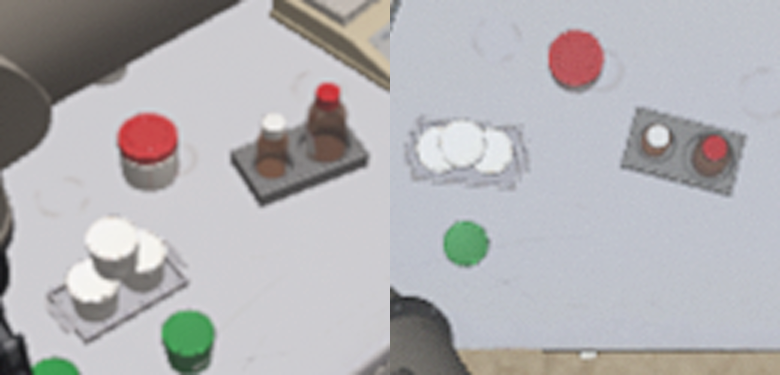

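Both views show the third pot upright in the middle on the two bottom pots (top crop (463,143)). Both bottles stand in their wells, and the jar is where it was. Handing in.

```bash
python3 -c "
from workcell import manip
print(manip.close_job())"
```

```text
the job is handed in; nothing more can be done
None
```

I handed the job in at about 34 s of the 118 s: both bottles stand in their matching wells, the three pots are in the tray with the third bridging the other two, and I did not touch the jar, reel or canister.

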